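Stow two soldering carriers in the slotted transit case and shut its sliding lid

TASK

Put the two soldering carriers from the cooling stand away in the black transit case: lower each one upright, without dropping it, right down into the free slot that fits its thickness closely, so that it neither jams nor rattles. When both stand fully seated, slide the clear lid shut and force it over the small end ridge until it is fully home. Let go of everything, and leave the other things on the bench where they are.

Things in the scene. Friction and masses are not known exactly. Their poses are not given: they have to be found in the camera images.
- thin_center (a point): Centre of the 8 mm carrier: a loose dark-grey plate with a green circuit board in it, standing on edge: 100 mm wide (x), 8 mm thick (y), 48 mm high, plus a grip tab of the same thickness, 44 mm wide, 22 mm high, in the middle of its top; 70 mm in all, so this point is 35 mm above its foot. About 85 g. Starts in an end place of the stand.
- thick_center (a point): Centre of the 13 mm carrier: a loose dark-grey plate with a blue circuit board in it, standing on edge: 100 mm wide (x), 13 mm thick (y), 48 mm high, plus a grip tab of the same thickness, 44 mm wide, 22 mm high, in the middle of its top; 70 mm in all, so this point is 35 mm above its foot. About 130 g. Starts in an end place of the stand.
- thin: The 8 mm carrier as a whole: origin in the middle of its foot, axes as its centre (x width, y thickness, z up). It may stand in the case either way round. The plain tab on top is there to hold it by.
- thick: The 13 mm carrier as a whole: origin in the middle of its foot, axes as its centre (x width, y thickness, z up). It may stand in the case either way round. The plain tab on top is there to hold it by.
- slot_narrow: Slot for 8 mm carriers. Light-grey fixed insert in the case: two channels facing each other, slot 10 mm wide (y). Origin: middle of the slot's floor, 8 mm above the bench, where a seated carrier's foot rests; x along the slot, y across it, z up. Channels: only at |x| over 44 mm, 103 mm between their backs, 42 mm high, then flared 3 mm each way to 51 mm. Order in the case varies.
- slot_medium: Slot for 13 mm carriers. Light-grey fixed insert in the case: two channels facing each other, slot 15 mm wide (y). Origin: middle of the slot's floor, 8 mm above the bench, where a seated carrier's foot rests; x along the slot, y across it, z up. Channels: only at |x| over 44 mm, 103 mm between their backs, 42 mm high, then flared 3 mm each way to 51 mm. Order in the case varies.
- slot_wide: Slot too loose for both carriers, stays empty. Light-grey fixed insert in the case: two channels facing each other, slot 21 mm wide (y). Origin: middle of the slot's floor, 8 mm above the bench, where a seated carrier's foot rests; x along the slot, y across it, z up. Channels: only at |x| over 44 mm, 103 mm between their backs, 42 mm high, then flared 3 mm each way to 51 mm. Order in the case varies.
- case: Fixed black case, 126 mm (x) by 250 mm (y), rim 93.5 mm high; inside x -58 to 58, y -118 to 108 mm. Origin: bench level under its middle; y along the lid's channel, +y = closing. Free inserts at y = -16, 29 and 74 mm; a carrier stored earlier stays at y = -75 mm. Yellow ridge at y = 115 mm.
- lid (a joint): Clear lid sliding in side grooves; m: 0 = home at the end stop, about 0.18 at the start (front edge at the case's y = -57 mm). Closes along the case's +y and stays where left. Slides at 2 to 4 N; in the last 9 mm its springy front tongue is forced over the ridge, about 10 N, and snaps in. Underside 85.5, top 89.5 mm above the bench, 7 mm over seated carriers.
- lid_grip (a point): Centre of the blue grip rib across the lid's top: 60 mm long (case's x), 12 mm thick (case's y), 24 mm high; this point is 12 mm above the lid's top and 12 mm below the rib's top; axes as the case. At the case's y = 0 when the lid is home; moves with the lid.
- stand: Fixed aluminium cooling stand, base 110 mm (x) by 190 mm (y), top 10 mm above the bench; two toothed rails at x = -32 and 32 mm, 32 mm high overall, make three places 17 mm wide at y = -50, 0 and 50 mm; the middle one is empty. Origin: bench level under its middle.
- spool: reel of silvery solder wire between dark flanges, 60 mm in diameter, 50 mm high, standing; loose; a bystander to be left where it is; origin in the middle of its underside
- cleaner: round black tip-cleaner tin with brass wool, 76 mm in diameter, 43 mm high; loose; a bystander to be left where it is; origin in the middle of its underside
- flux: amber flux bottle with a black cap, 34 mm in diameter, 85 mm high, standing; loose; a bystander to be left where it is; origin in the middle of its underside
- tweezers: steel tweezers, 130 mm long, lying flat, 5 mm high; loose; a bystander to be left where it is; origin in the middle of its underside, about mid-length
- driver: screwdriver, 160 mm long, lying; loose; a bystander to be left where it is; origin in the middle of its underside
- brush: cleaning brush, 150 mm long, lying; loose; a bystander to be left where it is; origin in the middle of its underside
Things that resemble listed ones, but are neither listed nor needed, are in the scene too. What is shaped like the thick but yellow is not meant. What is shaped like the thin but orange is not meant.

How it is judged:
By the outcome, as a careful person would: the job done as asked, in the order asked, and still so for the second after the job is handed in, with the robot touching nothing.
It also fails if it takes over 72 s, if anything falls off the work surface, if the arm or the gripper's body presses on something with over 40 N, if the wrist force passes 120 N, or if a joint passes its speed limit or range.

ROBOT

A 7-joint arm with a two-finger parallel gripper is mounted at the origin on the work surface. World frame = base frame: x ahead of the robot, y to its left, z up, the work surface at z = 0. Lengths are in m, angles in rad, forces in N, time in s.
With the tool pointing down it reaches from about 0.35 to 0.9 m from the base axis. Payload 7.2 kg.
Tool frame: the origin (TCP) lies between the finger pads; the fingertips stand 17 mm ahead of it and the grasp point (between the pads) lies 2 mm behind it; z points along the fingers, y is the direction in which the jaws open and shut (so a half turn about z gives the same grasp; the last joint's range is limited). The gripper opens to 85 mm and grips with 20 to 120 N. Pads are 22 mm wide; open, the fingers measure 114 mm over their backs; the gripper's body (76 mm by 85 mm) begins 54 mm behind the grasp point. The pads swing forward as they close: fully open they stand 13 mm farther back than shut.
Start: joints at [1.223, 0.411, -0.013, 1.596, 0.006, 1.134, -0.082], TCP at [0.173, -0.601, 0.218] pointing down, gripper open.
Joint ranges: [-2.95, 2.95], [-0.29, 1.99], [-1.47, 1.44], [0.14, 2.54], [-1.03, 4.17], [0.13, 1.85], [-2.86, 2.86]. Speed limits (rad/s): [2.39, 2.39, 3.01, 3.01, 3.14, 3.14, 3.14].

INTERFACE

Orientations are given as a unit quaternion [x, y, z, w].
In Python, from station import arm gives the robot as it stands.
- The arm moves only by the shell command python3 -m jog 'ROWS'. ROWS is JSON, a list of rows, each a list of 5 numbers: the shift along the tool's x, y, z in mm, then the turn about the tool's z in degrees, then the opening in per cent of the stroke, from 0 (shut) to 100 (fully open). A call has 1 to 8 rows; each row is the pose to reach, as a shift and turn from the pose commanded when the call began, along the tool's axes at that moment; what a row does not reach only later rows make up. A row lasts 1/8 s, in which the tool goes at most 62.5 mm and 10.7 degrees, less where a joint would pass 70% of its speed; a pose out of reach is approached as far as the arm can. A call with a gripper value outside its range is refused whole. The fingers move at their own pace and stop on an object; the grip force is fixed at half the most. Time passes only in rows, so rows that repeat a pose let the fingers close. It gives the time, the measured TCP pose, the force and the opening at its end, in the units of the state.
- arm.observe(): the state, without advancing time (a new reading comes with each control period).
- arm.read_camera(name): name is "scene" or "top"; returns (picture, depth): 480x640x3 uint8, blue, green, red; 480x640 float32, m along the optical axis (not along the pixel's ray), 0 where there is no reading.
- arm.camera_params(name): a dict with "fx", "fy", "cx", "cy" (pixels), "world_to_cam" (4x4, takes a point from world to camera coordinates). Camera axes: x right, y down, z forward; pixel columns grow to the right and rows downward; lengths in m; the calibration is good to about 2 mm. A picture is of the moment at which its call begins. camera_params takes no time and is no camera call.
- arm.close_job(): hands the job in, once; it reports no verdict.
Trained networks look in the newest picture that a camera, given by its name, has taken for a name from the list of things; names that differ only in an ending like _2 or _b are one class to them, and where a whole thing is asked for, a point or a joint stands for the part that bears it (a point fixed in the world has none). Each returns a list of dicts, best first, with "p" (0 to 1); they miss things now and then, are a little off and sometimes report something else, mostly with a low value. They report only what shows in the picture. A call takes as long as a camera call. They do not tell look-alikes from the thing itself.
- arm.trace(camera, query): "pixels" (480x640 bool, what is visible of it) and "rect" ([centre column, centre row, width, height] in pixels, round what is visible of it).
The state is a dict: "clock": time; "joint_pos": joint angles; "dq": joint speeds; "effort": joint torques, N m; "tool_pos": TCP position; "orientation": TCP orientation; "wrist_force": force on the tool from outside, world axes, zero at the start; "moment": the same for the moment, N m; "finger_gap": opening from 0.0 (shut) to 1.0 (fully open).
Only numpy, scipy, OpenCV 4.12 (cv2) and the standard library are available. Lean on these libraries where they do the work, as an engineer would, in place of code of your own. Each camera call takes 0.05 s, during which the arm holds its last target.

## Working session

There is one attempt and no reset: what is moved stays moved. The work goes in short steps, Python scripts to look and compute and a shell command to move; the robot and the scene stay as the last step left them, time stands still between calls to the robot, and variables do not carry over. Pictures are saved under pics/ and viewed, and the job is handed in when it is done.

```bash
ls; mkdir -p pics; python3 - <<'E'
from station import arm
import cv2
s=arm.observe(); print(s)
for n in("scene","top"):
    p,d=arm.read_camera(n); cv2.imwrite(f"pics/{n}0.png",p)
    c=arm.camera_params(n); print(n,c)
E
```

```text
pics
{'clock': 0.0, 'joint_pos': array([ 1.22279163,  0.41194319, -0.01272815,  1.597018  ,  0.00558575,
        1.1342376 , -0.08218047]), 'dq': array([ 0.00184227,  0.0009791 , -0.00042747, -0.00064021, -0.00085083,
       -0.00067658,  0.00051208]), 'effort': array([-1.35647766e-03, -6.00622559e+01,  6.81662410e-01, -2.99414939e+01,
        1.38507667e-02,  1.04778705e-02, -4.54683502e-06]), 'tool_pos': array([ 0.17244611, -0.60023528,  0.21713665]), 'orientation': array([ 9.90225632e-01,  1.39472511e-01, -1.54446669e-04, -7.70061580e-04]), 'wrist_force': array([ 0.02793495, -0.84759982,  0.85008469]), 'moment': array([ 0.01769188,  0.06095884, -0.00375752]), 'finger_gap': 0.9974218998028914}
scene {'fx': 544.6529977458275, 'fy': 544.6529977458275, 'cx': 315.1817075302009, 'cy': 243.4097462183241, 'world_to_cam': array([[-0.03407059,  0.999378  , -0.0091003 , -0.02828419],
       [ 0.58404147,  0.01252037, -0.81162725, -0.20427827],
       [-0.81100848, -0.03296757, -0.58410477,  1.63576714],
       [ 0.        ,  0.        ,  0.        ,  1.        ]])}
top {'fx': 599.3270904418939, 'fy': 599.3270904418939, 'cx': 313.48679177959997, 'cy': 235.13805336971285, 'world_to_cam': array([[-0.01855355, -0.99982189,  0.00345832,  0.07385366],
       [-0.99289639,  0.01801823, -0.11760994,  0.51608488],
       [ 0.11752668, -0.00561583, -0.99305385,  1.35583488],
       [ 0.        ,  0.        ,  0.        ,  1.        ]])}
```

View pics/scene0.png

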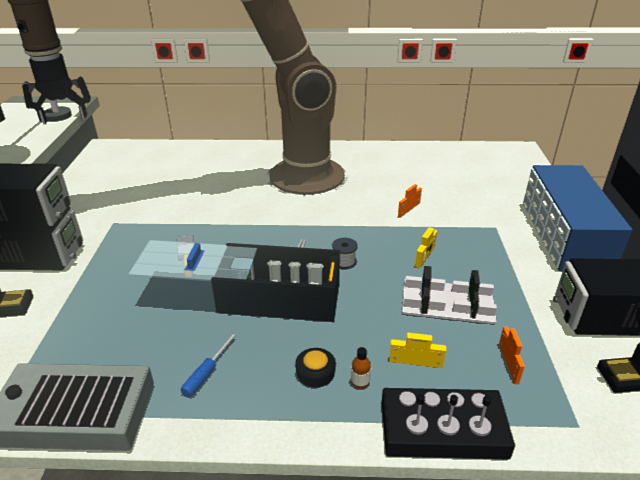

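View pics/top0.png

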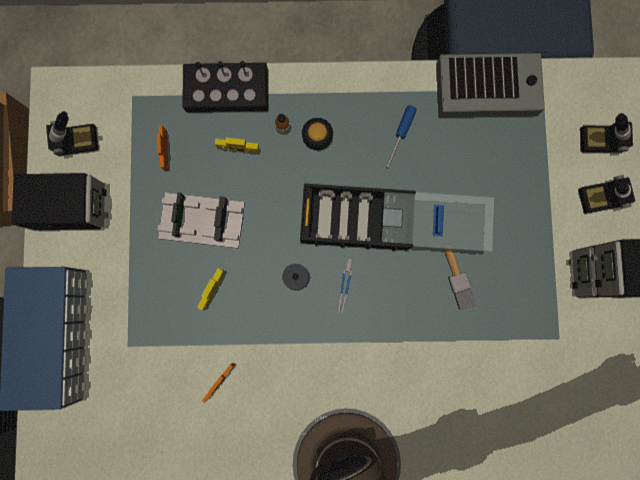

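The case sits in the middle of the top view, with the yellow ridge at column 307, the inserts at about columns 325, 345 and 364, and the blue rib at (438,220). The stand is at (200,220), with carriers at columns 178 and 236. Next I'll measure these.

```bash
cat > h.py <<'E'
from station import arm
import numpy as np, cv2
def world(cam,us,vs,ds):
    c=arm.camera_params(cam); us=np.asarray(us,float);vs=np.asarray(vs,float);ds=np.asarray(ds,float)
    P=np.stack([(us-c['cx'])/c['fx']*ds,(vs-c['cy'])/c['fy']*ds,ds],-1)
    T=np.linalg.inv(c['world_to_cam']); return P@T[:3,:3].T+T[:3,3]
def atz(cam,us,vs,z):
    c=arm.camera_params(cam); us=np.asarray(us,float);vs=np.asarray(vs,float)
    T=np.linalg.inv(c['world_to_cam'])
    r=np.stack([(us-c['cx'])/c['fx'],(vs-c['cy'])/c['fy'],np.ones_like(us)],-1)@T[:3,:3].T
    o=T[:3,3]; return o+r*((z-o[2])/r[...,2])[...,None]
def proj(cam,P):
    c=arm.camera_params(cam);P=np.atleast_2d(P);Q=P@c['world_to_cam'][:3,:3].T+c['world_to_cam'][:3,3]
    return np.stack([Q[:,0]/Q[:,2]*c['fx']+c['cx'],Q[:,1]/Q[:,2]*c['fy']+c['cy']],-1)
E
python3 - <<'E'
from h import *
p,d=arm.read_camera("top"); np.save("d0.npy",d)
c1=cv2.resize(p[175:260,295:500],None,fx=3.9,fy=3.9,interpolation=cv2.INTER_CUBIC); cv2.imwrite("pics/c1.png",c1)
c2=cv2.resize(p[180:260,150:255],None,fx=7,fy=7,interpolation=cv2.INTER_CUBIC); cv2.imwrite("pics/c2.png",c2)
masks={}
for q in["thin","thick","slot_narrow","slot_medium","slot_wide","case","lid","lid_grip","stand"]:
    for r in arm.trace("top",q)[:3]:
        m=r["pixels"]; v,u=np.nonzero(m); dd=d[v,u]; ok=dd>0
        W=world("top",u[ok],v[ok],dd[ok])
        print(q,round(r["p"],2),np.round(r["rect"],1),m.sum(),"med",np.round(np.median(W,0),3),"zmax",np.round(np.percentile(W[:,2],[5,95]),3),
          "minrect",[np.round(x,1) for x in cv2.minAreaRect(np.stack([u,v],-1).astype(np.float32))])
        masks.setdefault(q,m)
np.savez("masks.npz",**masks)
print(arm.observe()["clock"])
E
```

```text
thin 0.89 [177.8 212.7  19.3  46.2] 381 med [0.565 0.374 0.056] zmax [0.02  0.081] minrect [array([176.7, 214.9]), array([10.7, 44.2]), np.float64(6.3)]
thin 0.66 [162.5 149.2   9.6  50.8] 393 med [0.725 0.412 0.044] zmax [0.008 0.072] minrect [array([162. , 148.5]), array([45.3, 10.3]), np.float64(87.5)]
thin 0.6 [219.4 381.2  28.9  37.5] 248 med [0.194 0.278 0.048] zmax [-0.     0.073] minrect [array([218.4, 381.9]), array([ 6.1, 46.2]), np.float64(38.7)]
thick 0.9 [210.8 291.6  30.3  38.9] 475 med [0.395 0.299 0.047] zmax [0.    0.072] minrect [array([210.3, 289.4]), array([11.6, 45.4]), np.float64(28.8)]
thick 0.73 [237.1 144.7  44.8  14.3] 475 med [0.728 0.24  0.047] zmax [0.01  0.072] minrect [array([237. , 145.2]), array([44.9, 12.7]), np.float64(7.1)]
thick 0.7 [220.9 219.1  12.2  45.7] 421 med [0.554 0.275 0.058] zmax [0.022 0.082] minrect [array([219.7, 218.9]), array([10.7, 44.5]), np.float64(8.1)]
slot_narrow 0.85 [344.9 215.   15.5  47.6] 411 med [ 0.565 -0.008  0.009] zmax [0.004 0.058] minrect [array([344.5, 215.1]), array([10.4, 48.4]), np.float64(4.2)]
slot_medium 0.
[... 871 characters left out ...]
ct [array([363.9, 216.6]), array([12.2, 47.5]), np.float64(3.4)]
lid_grip 0.61 [437.2 222.3 112.4  54.7] 5860 med [ 0.537 -0.212  0.09 ] zmax [0.085 0.095] minrect [array([437.9, 221.2]), array([110.9,  55. ]), np.float64(3.4)]
lid_grip 0.45 [294.8 278.7  23.2  26. ] 524 med [0.422 0.108 0.05 ] zmax [0.044 0.055] minrect [array([295., 277.]), array([26., 24.]), np.float64(90.0)]
stand 0.56 [198.9 220.5  87.1  55.2] 2904 med [0.557 0.328 0.011] zmax [0.005 0.034] minrect [array([200.4, 220.1]), array([82.8, 46.5]), np.float64(6.8)]
stand 0.17 [346.1 284.8  11.5  52.8] 283 med [ 0.411 -0.008  0.002] zmax [-0.003  0.009] minrect [array([343.9, 285.2]), array([ 9.1, 53.9]), np.float64(13.0)]
0.6
```

View pics/c1.png

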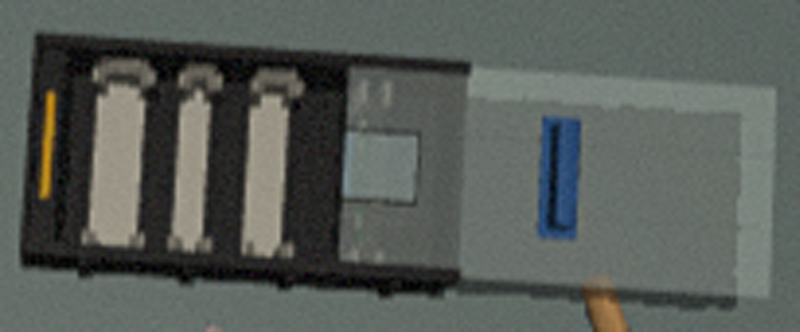

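View pics/c2.png

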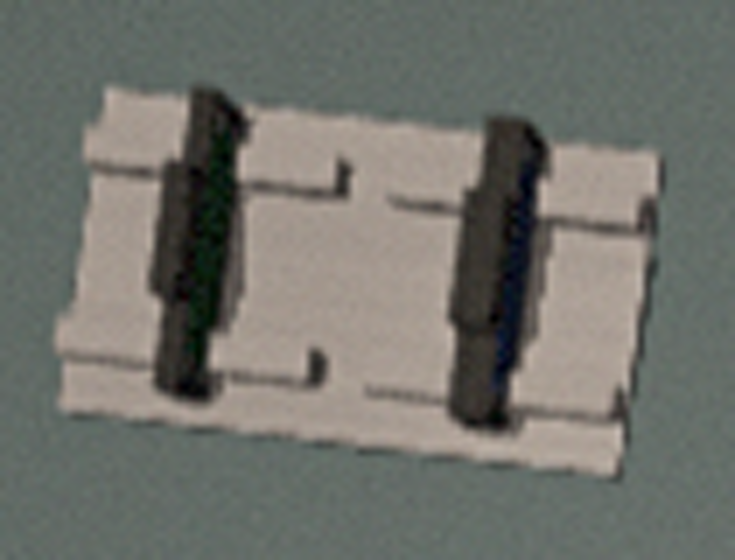

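The top view shows, left to right, the wide, narrow and medium slots. The green thin carrier is in the left place of the stand and the blue thick one in the right. I'll rectify to known heights to measure precisely.

```bash
cat >> h.py <<'E'
def rect(cam,img,z,x0,x1,y0,y1,s=0.0005):
    # rows: x decreasing from x1; cols: y decreasing from y1
    X=np.arange(x1,x0,-s);Y=np.arange(y1,y0,-s)
    yy,xx=np.meshgrid(Y,X)
    P=np.stack([xx,yy,np.full_like(xx,z)],-1).reshape(-1,3)
    q=proj(cam,P).astype(np.float32)
    return cv2.remap(img,q[:,0].reshape(xx.shape),q[:,1].reshape(xx.shape),cv2.INTER_CUBIC)
E
python3 - <<'E'
from h import *
for n in("top","scene"):
    fr=[arm.read_camera(n) for _ in range(4)]
    im=np.mean([f[0].astype(np.float32) for f in fr],0); np.save(f"im_{n}.npy",im)
    dd=np.stack([f[1] for f in fr]); print(n,"depth std",np.median(dd.std(0))); np.save(f"dep_{n}.npy",dd.mean(0))
    c=arm.camera_params(n); T=np.linalg.inv(c['world_to_cam']); print("cam",T[:3,3])
    np.clip
    for nm,z,b in(("rim",.0935,(.46,.66,-.33,.12)),("floor",.008,(.46,.66,-.12,.12)),("tab",.08,(.48,.63,.22,.44))):
        r=rect(n,im,z,*b); cv2.imwrite(f"pics/r_{n}_{nm}.png",np.clip(r if nm=="rim" else cv2.resize(r,None,fx=1.5,fy=1.5),0,255).astype(np.uint8))
print(arm.observe()["clock"])
E
```

```text
top depth std 0.0024286676
cam [0.35444228 0.07215571 1.40685834]
scene depth std 0.0021041462
cam [1.44496434 0.0847515  0.78940419]
1.0
```

```bash
python3 - <<'E'
import cv2,numpy as np
L=[cv2.imread(f"pics/r_top_{n}.png") for n in("rim","floor","tab")]
for n in("top","scene"):
    a=cv2.imread(f"pics/r_{n}_tab.png"); b=cv2.imread(f"pics/r_{n}_floor.png")
    print(a.shape,b.shape)
    H=max(a.shape[0],b.shape[0]); 
    o=np.zeros((H,a.shape[1]+b.shape[1],3),np.uint8);o[:a.shape[0],:a.shape[1]]=a;o[:b.shape[0],a.shape[1]:]=b
    cv2.imwrite(f"pics/m_{n}.png",cv2.resize(o,(800,int(H*800/o.shape[1]))))
E
```

```text
(452, 660, 3) (600, 720, 3)
(452, 660, 3) (600, 720, 3)
```

View pics/r_top_rim.png

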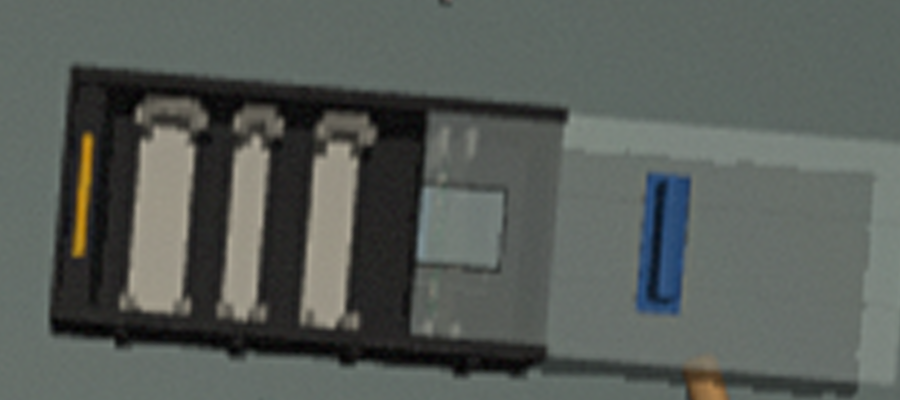

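View pics/m_scene.png

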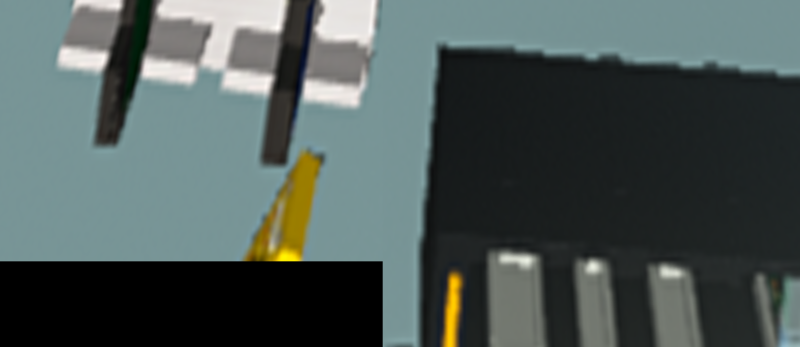

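View pics/m_top.png

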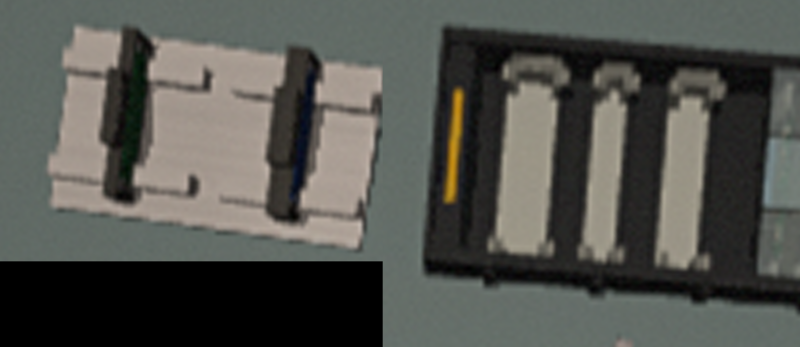

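```bash
cat >> h.py <<'E'
from scipy.ndimage import map_coordinates, gaussian_filter1d
def edges(cam,img,A,B,sign,rng=0.006,n=25,ch=None):
    """A,B world endpoints (same z). n profiles perpendicular (to left of A->B in xy). returns points at strongest gradient*sign"""
    A=np.array(A,float);B=np.array(B,float);t=(B-A)/np.linalg.norm(B-A);nn=np.array([-t[1],t[0],0])
    g=img.mean(2) if ch is None else ch
    s=np.arange(-rng,rng+1e-9,0.00025);out=[]
    for k in np.linspace(0.06,0.94,n):
        P=A+(B-A)*k+s[:,None]*nn; q=proj(cam,P)
        v=map_coordinates(g,[q[:,1],q[:,0]],order=1)
        gr=gaussian_filter1d(v,3,order=1)*sign; i=np.argmax(gr[4:-4])+4
        d=gr[i-1]-2*gr[i]+gr[i+1]; o=0 if d==0 else .5*(gr[i-1]-gr[i+1])/d
        out.append((*(A+(B-A)*k+(s[i]+o*.00025)*nn)[:2],gr[i]))
    return np.array(out)
def cw(p,pt):  # case/obj local->world
    x,y,a=p;c,s=np.cos(a),np.sin(a);return np.array([x+c*pt[0]-s*pt[1],y+s*pt[0]+c*pt[1],pt[2]])
def robust(E):
    """fit line; returns center, direction, rms"""
    P=E[:,:2]
    for _ in range(4):
        c=P.mean(0);u,s,v=np.linalg.svd(P-c);r=(P-c)@v[1];k=np.abs(r)<=max(2*np.median(np.abs(r)),.0004)
        P=P[k]
    return c,v[0],r.std(),len(P)
E
cat > fit.py <<'E'
from h import *
from scipy.optimize import least_squares
def fit(p0,segs,ims,it=3,rng=.007):
    p=np.array(p0,float)
    for k in range(it):
        obs=[]
        for name,cam,a,b,sg in segs:
            E=edges(cam,ims[cam],cw(p,a),cw(p,b),sg,rng=rng if k==0 else .004)
            E=E[E[:,2]>0.3*np.median(E[:,2])]
            obs.append((name,a,b,E))
        def res(q,full=False):
            R=[]
            for name,a,b,E in obs:
                A=cw(q,a)[:2];B=cw(q,b)[:2];t=(B-A)/np.linalg.norm(B-A);n=np.array([-t[1],t[0]])
                R.append((E[:,:2]-A)@n)
            return R if full else np.concatenate(R)*1000
        p=least_squares(res,p,loss="soft_l1").x
    for o,r in zip(obs,res(p,True)): print("   ",o[0],"offset mm %.2f spread %.2f"%(np.median(r)*1000,r.std()*1000))
    return p
E
python3 - <<'E'
from fit import *
ims={n:np.load(f"im_{n}.npy") for n in("top","scene")}
# brightness left of A->B direction: left normal of +x dir is +y.
Z=.0935;F=.008
def slotsegs(cam):
    o=[]
    for y,w in((74,21),(29,10),(-16,15)):
        h=(w/2+4)/1000;y/=1000
        o+=[(f"{cam}s{w}+",cam,(-.035,y+h,F),(.035,y+h,F),-1),(f"{cam}s{w}-",cam,(-.035,y-h,F),(.035,y-h,F),+1)]
    return o
top=[("farrim","top",(.063,.12,Z),(.063,-.12,Z),+1),("leftrim","top",(-.05,.125,Z),(.063,.125,Z),+1)]
p0=(.548,-.034,-.087)
print("rim"); p=fit(p0,top,ims); print(p)
print("rim+slots"); p1=fit(p,top+slotsegs("top"),ims); print(p1)
sc=[("nearrim","scene",(-.063,.12,Z),(-.063,0,Z),-1),("left","scene",(-.05,.125,Z),(.05,.125,Z),+1)]
print("scene"); print(fit(p,sc,ims))
E
```

```text
rim
    farrim offset mm 0.01 spread 0.44
    leftrim offset mm -0.04 spread 0.46
[ 0.55395711 -0.03426538 -0.08439516]
rim+slots
    farrim offset mm 0.06 spread 0.45
    leftrim offset mm 1.52 spread 0.48
    tops21+ offset mm -0.08 spread 0.46
    tops21- offset mm -0.45 spread 0.52
    tops10+ offset mm -0.22 spread 0.49
    tops10- offset mm -0.08 spread 0.41
    tops15+ offset mm -0.25 spread 0.49
    tops15- offset mm -0.14 spread 0.49
[ 0.55381238 -0.03582484 -0.08681528]
scene
    nearrim offset mm 0.08 spread 1.18
    left offset mm -0.20 spread 0.82
[ 0.55481657 -0.02689756 -0.04835208]
```

```bash
cat >> h.py <<'E'
def draw(img,cam,p,segs,col,off,sc):
    for a,b in segs:
        q=proj(cam,np.array([cw(p,a),cw(p,b)]));q=((q-off+.5)*sc-.5)
        cv2.line(img,tuple(int(round(v*16)) for v in q[0]),tuple(int(round(v*16)) for v in q[1]),col,1,cv2.LINE_AA,4)
def rectseg(x,y0,y1,z):
    c=[(-x,y0,z),(x,y0,z),(x,y1,z),(-x,y1,z)];return [(c[i],c[(i+1)%4]) for i in range(4)]
E
python3 - <<'E'
from h import *
p=(.5538,-.0358,-.0868)
S=rectseg(.063,-.125,.125,.0935)+rectseg(.063,-.125,.125,0)
for y,w in((74,21),(29,10),(-16,15)):
    y/=1000;S+=rectseg(.0515,y-w/2000,y+w/2000,.059); S+=rectseg(.0515,y-w/2000,y+w/2000,.008)
for cam,(u0,u1,v0,v1),s in(("top",(295,420,175,260),6),("scene",(205,350,235,330),5)):
    im=np.clip(np.load(f"im_{cam}.npy"),0,255).astype(np.uint8)[v0:v1,u0:u1]
    im=cv2.resize(im,None,fx=s,fy=s,interpolation=cv2.INTER_CUBIC); draw(im,cam,p,S,(0,0,255),np.array([u0,v0]),s)
    cv2.imwrite(f"pics/ov_{cam}.png",im)
E
```

```text
(no output)
```

View pics/ov_top.png

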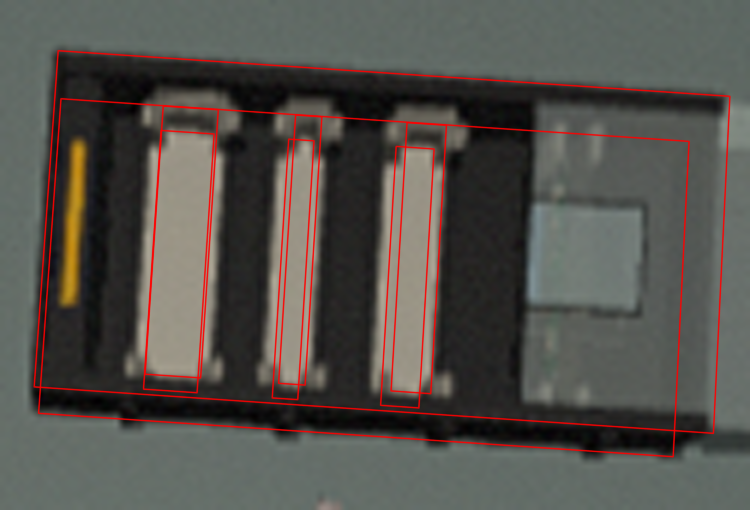

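View pics/ov_scene.png

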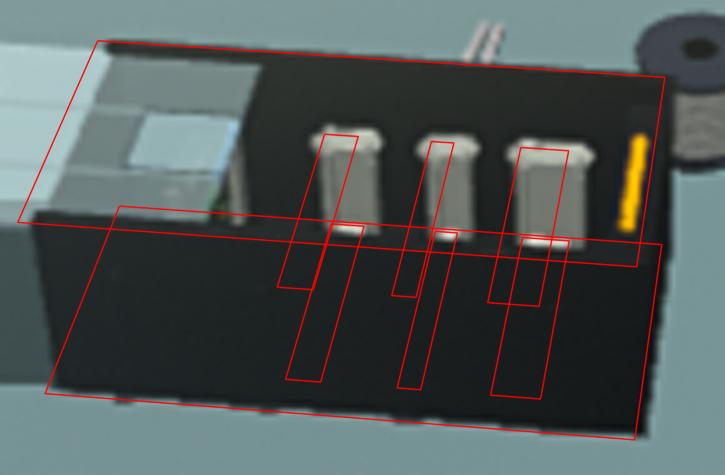

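```bash
python3 - <<'E'
from fit import *
ims={n:np.load(f"im_{n}.npy") for n in("top","scene")}
T=.080;Sh=.058
R={}
for nm,t,p0 in(("thin",8,(.5615,.368,-.11)),("thick",13,(.552,.270,-.11))):
    h=t/2000
    segs=[("tab+","top",(-.022,h,T),(.022,h,T),+1),("sh+a","top",(.024,h,Sh),(.049,h,Sh),+1),("sh+b","top",(-.049,h,Sh),(-.024,h,Sh),+1),
          ("end","top",(.05,h,Sh),(.05,-h,Sh),+1)]
    print(nm); p=fit(p0,segs,ims); print(p); R[nm]=p
    segs=[("tab-","scene",(-.022,-h,T),(.022,-h,T),-1),("tab+","scene",(-.022,h,T),(.022,h,T),1)]
S=[]
for cam,(u0,u1,v0,v1),s in(("top",(155,255,185,255),8),("scene",(395,505,255,330),7)):
    im=np.clip(np.load(f"im_{cam}.npy"),0,255).astype(np.uint8)[v0:v1,u0:u1]
    im=cv2.resize(im,None,fx=s,fy=s,interpolation=cv2.INTER_CUBIC)
    for nm,h in(("thin",.004),("thick",.0065)):
        draw(im,cam,R[nm],rectseg(.022,-h,h,T)+rectseg(.05,-h,h,Sh)+rectseg(.05,-h,h,.01),(0,0,255),np.array([u0,v0]),s)
    cv2.imwrite(f"pics/oc_{cam}.png",im)
E
```

```text
thin
    tab+ offset mm -0.37 spread 1.10
    sh+a offset mm 0.76 spread 1.75
    sh+b offset mm 0.08 spread 1.14
    end offset mm -0.20 spread 1.51
[ 0.56395546  0.36862922 -0.14482625]
thick
    tab+ offset mm -0.19 spread 0.48
    sh+a offset mm 0.14 spread 1.03
    sh+b offset mm 0.16 spread 0.63
    end offset mm 0.09 spread 1.44
[ 0.55380015  0.26556297 -0.12583901]
```

View pics/oc_top.png

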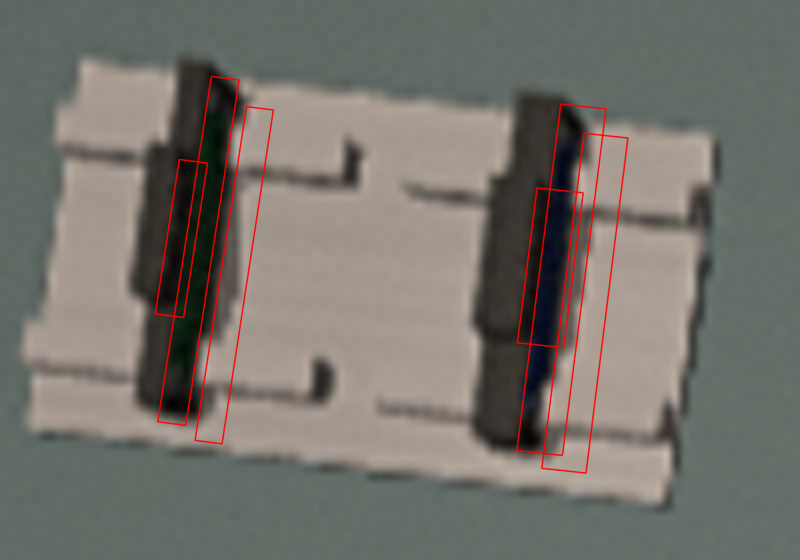

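View pics/oc_scene.png

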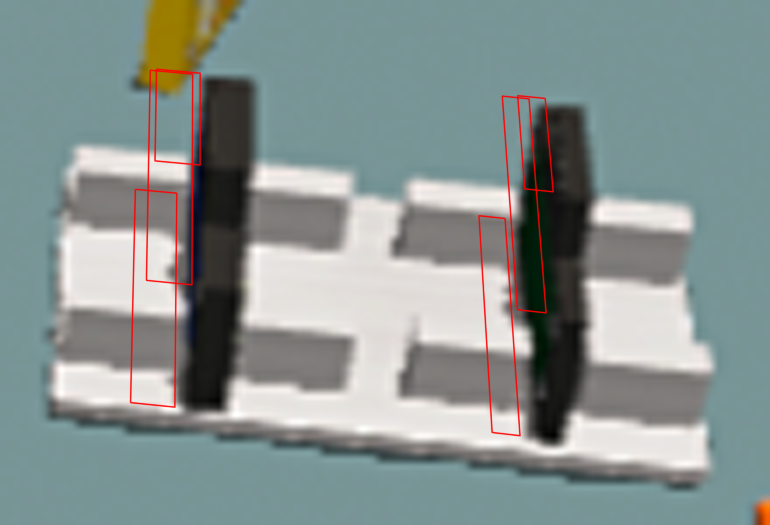

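```bash
cat > car.py <<'E'
from fit import *
ims={n:np.load(f"im_{n}.npy") for n in("top","scene")}
T=.080;Sh=.058
px=lambda u,v:(155+(u+.5)/8-.5,185+(v+.5)/8-.5)
for nm,l in(("thin tab",[(153,145),(133,292),]),("thick tab",[(492,178),(474,330)])):
    q=np.array([px(*a) for a in l]);print(nm,atz("top",q[:,0],q[:,1],T))
for nm,l in(("thin sh",[(178,60),(137,400)]),("thick sh",[(516,94),(475,437)])):
    q=np.array([px(*a) for a in l]);print(nm,atz("top",q[:,0],q[:,1],Sh))
R={}
for nm,t,p0 in(("thin",8,(.564,.3745,-.13)),("thick",13,(.554,.2765,-.115))):
    h=t/2000
    segs=[("tab+","top",(-.021,h,T),(.021,h,T),+1),("sh+a","top",(.024,h,Sh),(.049,h,Sh),+1),("sh+b","top",(-.049,h,Sh),(-.024,h,Sh),+1),
          ("end","top",(.05,h,Sh),(.05,-h,Sh),+1)]
    print(nm); p=fit(p0,segs,ims,rng=.004); print(p); R[nm]=p
for cam,(u0,u1,v0,v1),s in(("top",(155,255,185,255),8),("scene",(395,505,255,330),7)):
    im=np.clip(np.load(f"im_{cam}.npy"),0,255).astype(np.uint8)[v0:v1,u0:u1]
    im=cv2.resize(im,None,fx=s,fy=s,interpolation=cv2.INTER_CUBIC)
    for nm,h in(("thin",.004),("thick",.0065)):
        draw(im,cam,R[nm],rectseg(.022,-h,h,T)+rectseg(.05,-h,h,Sh)+rectseg(.05,-h,h,.01),(0,0,255),np.array([u0,v0]),s)
    cv2.imwrite(f"pics/od_{cam}.png",im)
E
python3 car.py
```

```text
thin tab [[0.59040966 0.37666689 0.08      ]
 [0.54889748 0.38187758 0.08      ]]
thick tab [[0.57933599 0.28172772 0.08      ]
 [0.53646988 0.28672292 0.08      ]]
thin sh [[0.61879668 0.37480306 0.058     ]
 [0.52121722 0.3855932  0.058     ]]
thick sh [[0.60721688 0.27837299 0.058     ]
 [0.50893862 0.28996757 0.058     ]]
thin
    tab+ offset mm 0.01 spread 0.45
    sh+a offset mm 0.10 spread 0.42
    sh+b offset mm -0.04 spread 0.41
    end offset mm -0.39 spread 0.63
[ 0.5690616   0.3766893  -0.12214399]
thick
    tab+ offset mm 0.07 spread 0.37
    sh+a offset mm 0.06 spread 0.50
    sh+b offset mm 0.03 spread 0.40
    end offset mm -0.04 spread 0.37
[ 0.55750475  0.27849952 -0.13616562]
```

View pics/od_top.png

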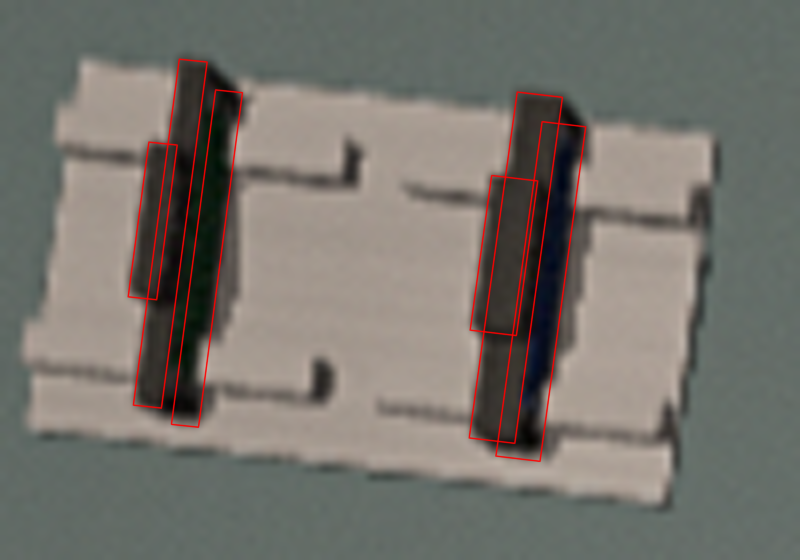

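View pics/od_scene.png

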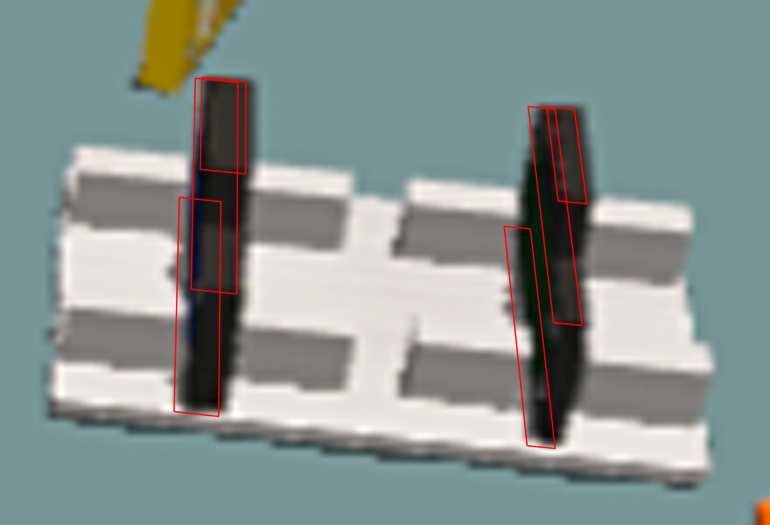

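The overlay from the top camera matches both carriers within about 0.5 mm. The scene camera shows a steady shift of about 2–3 mm in +y for both the stand and the case, so I'll trust relative measurements in the top view. I'll confirm the absolute offset once the gripper is in view.

```bash
cat > plan.py <<'E'
from station import arm
import numpy as np,sys
from scipy.spatial.transform import Rotation as Ro
s=arm.observe();R=Ro.from_quat(s["orientation"]).as_matrix();p=s["tool_pos"]
yaw=np.arctan2(R[1,0],R[0,0])
print("t %.2f"%s["clock"],"pos",np.round(p*1000,1),"yaw %.2f deg"%np.degrees(yaw),"tilt %.2f"%np.degrees(np.arccos(-R[2,2])),"F",np.round(s["wrist_force"],1),"M",np.round(s["moment"],2),"gap %.3f"%s["finger_gap"])
if len(sys.argv)>3:
    t=np.array([float(v) for v in sys.argv[1:4]])/1000
    d=R.T@(t-p)*1000
    tw=float(sys.argv[4])-np.degrees(yaw) if len(sys.argv)>4 else 0
    print("shift",np.round(d,1),"turn %.1f"%-tw,"rows>=%.1f"%(max(np.linalg.norm(d)/62.5,abs(tw)/10.7)))
E
python3 plan.py 569 376.7 220 -7.0; python3 plan.py 540 150 230 -7
```

```text
t 1.00 pos [ 172.6 -600.7  218. ] yaw 16.03 deg tilt 0.00 F [0.2 0.  1.1] M [ 0.06 -0.03  0.06] gap 1.000
shift [ 650.9 -829.9   -2. ] turn 23.0 rows>=16.9
t 1.00 pos [ 172.6 -600.7  218. ] yaw 16.03 deg tilt 0.00 F [0.2 0.  1.1] M [ 0.06 -0.03  0.06] gap 1.000
shift [ 560.4 -620.   -12. ] turn 23.0 rows>=13.4
```

```bash
python3 -m jog '[[651,-830,-2,23,50],[651,-830,-2,23,50],[651,-830,-2,23,50],[651,-830,-2,23,50],[651,-830,-2,23,50],[651,-830,-2,23,50],[651,-830,-2,23,50],[651,-830,-2,23,50]]'; python3 plan.py 569 376.7 160 -7
```

```text
clock: 2.0
tool_pos: [0.3611, -0.1356, 0.2194]
orientation: [0.998, -0.061, 0.001, 0.0]
wrist_force: [1.3, -0.5, 0.6]
finger_gap: 0.498
t 2.00 pos [ 361.1 -135.6  219.4] yaw -6.98 deg tilt 0.10 F [ 1.3 -0.5  0.6] M [-0.04 -0.07 -0.02] gap 0.498
shift [ 144.  -533.8   59.3] turn 0.0 rows>=8.9
```

```bash
python3 -m jog '[[144,-534,0,0,50],[144,-534,0,0,50],[144,-534,0,0,50],[144,-534,0,0,50],[144,-534,0,0,50],[144,-534,0,0,50],[144,-534,0,0,50],[144,-534,0,0,50]]';python3 -m jog '[[9,-30,0,0,50],[9,-30,0,0,50],[9,-30,0,0,50]]'; python3 plan.py 569 376.7 160 -7
```

```text
clock: 3.0
tool_pos: [0.5493, 0.3276, 0.2188]
orientation: [0.998, -0.061, 0.0, 0.0]
wrist_force: [0.3, 0.8, -0.5]
finger_gap: 0.498
clock: 3.38
tool_pos: [0.5608, 0.3538, 0.2186]
orientation: [0.998, -0.061, -0.0, 0.001]
wrist_force: [-0.4, 0.5, 0.2]
finger_gap: 0.5
t 3.38 pos [560.8 353.8 218.6] yaw -6.99 deg tilt 0.06 F [-0.4  0.5  0.2] M [-0.04  0.04  0.02] gap 0.500
shift [  5.4 -23.7  58.6] turn 0.0 rows>=1.0
```

```bash
python3 -m jog '[[5,-24,50,0,50],[5,-24,50,0,50],[5,-24,50,0,50]]'; python3 plan.py 569 376.7 120 -7; python3 - <<'E'
from h import *
for cam,(u0,u1,v0,v1),s in(("top",(120,260,165,265),5),("scene",(395,525,205,330),4)):
    p,d=arm.read_camera(cam);p=p[v0:v1,u0:u1]
    p=cv2.resize(p,None,fx=s,fy=s,interpolation=cv2.INTER_CUBIC)
    st=arm.observe();
    cv2.imwrite(f"pics/g1_{cam}.png",p)
E
```

```text
clock: 3.75
tool_pos: [0.5693, 0.3768, 0.17]
orientation: [0.998, -0.061, 0.0, 0.0]
wrist_force: [-0.8, -0.3, 0.4]
finger_gap: 0.501
t 3.75 pos [569.3 376.8 170. ] yaw -7.04 deg tilt 0.05 F [-0.8 -0.3  0.4] M [ 0.02  0.08 -0.05] gap 0.501
shift [-0.3  0.1 50. ] turn -0.0 rows>=0.8
```

View pics/g1_top.png

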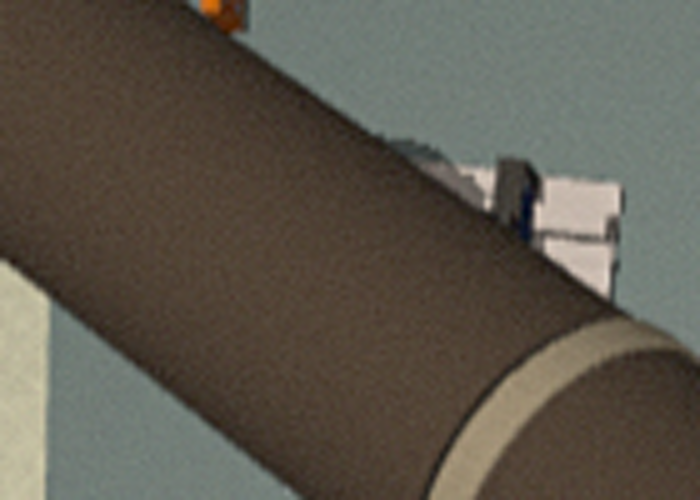

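View pics/g1_scene.png

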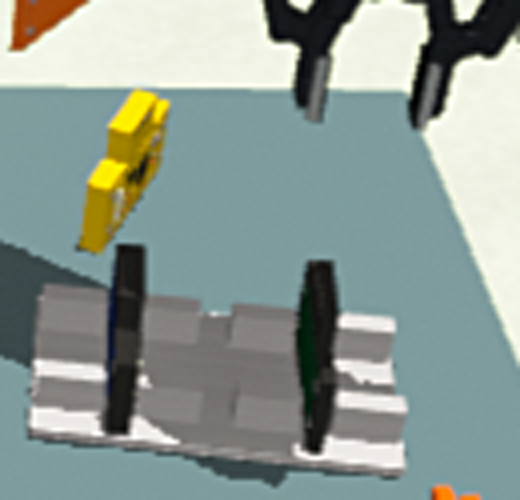

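```bash
python3 - <<'E'
from h import *
print(proj("scene",[[.5693,.3768,z] for z in(.15,.16,.17)]))
print(proj("scene",[[.569,.3767,.08],[.569,.3767,.01]]))
E
```

```text
[[481.27209949 249.08443353]
 [482.13391672 244.97707181]
 [483.00521099 240.82454319]]
[[475.41295523 276.53739046]
 [470.04596532 302.13276557]]
```

```bash
python3 - <<'E'
from h import *
D=np.mean([arm.read_camera("scene")[1] for _ in range(3)],0); p,_=arm.read_camera("scene")
c=arm.camera_params("scene")
print(c["world_to_cam"][:3,3]); 
crop=(455,520,195,245)
for v in range(222,240,2):
    W=world("scene",np.arange(468,508,2),np.full(20,v),D[v,468:508:2]); print(v,[("%d,%d,%d"%tuple(np.round(w*1000))) if w[2]>.1 else "." for w in W])
cv2.imwrite("pics/g2.png",cv2.resize(p[190:310,440:540],None,fx=5,fy=5,interpolation=cv2.INTER_NEAREST))
print(arm.observe()["clock"],arm.observe()["tool_pos"])
E
```

```text
[-0.02828419 -0.20427827  1.63576714]
222 ['.', '571,344,215', '862,261,406', '572,352,216', '575,354,218', '.', '.', '.', '.', '.', '.', '.', '.', '.', '.', '.', '567,402,213', '582,400,223', '582,404,223', '580,409,221']
224 ['.', '571,345,210', '574,348,212', '864,263,405', '576,355,214', '.', '.', '.', '.', '.', '.', '.', '.', '.', '.', '.', '573,401,212', '580,402,217', '581,405,218', '578,410,216']
226 ['.', '570,346,205', '570,350,205', '575,352,209', '577,355,210', '.', '.', '.', '.', '.', '.', '.', '.', '.', '.', '561,402,200', '575,401,209', '580,403,212', '582,406,214', '578,411,211']
228 ['.', '570,347,200', '571,350,201', '575,353,204', '574,357,203', '.', '.', '.', '663,343,263', '.', '.', '.', '.', '.', '.', '563,402,196', '579,400,207', '581,403,209', '580,408,208', '579,412,207']
230 ['.', '571,347,196', '572,351,197', '576,353,200', '574,358,199', '.', '.', '.', '.', '.', '.', '.', '.', '.', '.', '566,402,194', '581,400,204', '582,404,205', '577,409,201', '579,413,203']
232 ['.', '.', '572,351,192', '575,354,194', '.', '.', '.', '.', '.', '.', '.', '.', '.', '.', '.', '571,401,193', '582,401,200', '583,404,200', '578,410,197', '579,413,198']
234 ['.', '.', '574,351,189', '576,355,190', '.', '.', '.', '.', '.', '.', '.', '.', '.', '681,355,263', '.', '575,401,190', '581,402,195', '582,406,195', '578,411,192', '.']
236 ['.', '.', '.', '.', '.', '.', '.', '.', '.', '.', '.', '.', '.', '.', '.', '577,401,187', '580,403,190', '490,441,127', '.', '.']
238 ['.', '.', '.', '.', '.', '.', '.', '.', '.', '.', '694,342,264', '.', '.', '.', '.', '.', '.', '.', '.', '.']
4.05 [0.56924718 0.37769434 0.17020058]
```

View pics/g2.png

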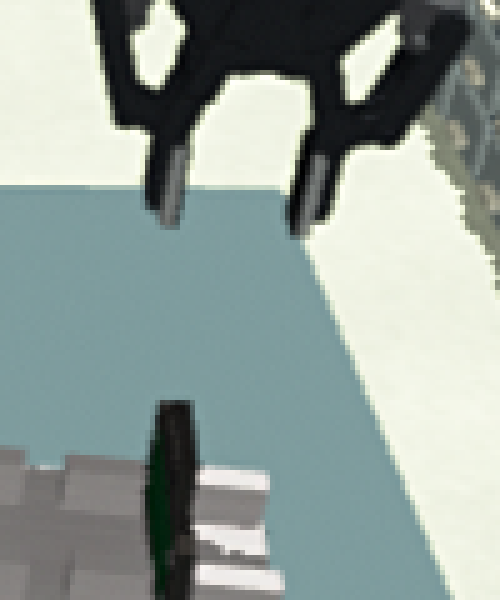

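```bash
python3 - <<'E'
from h import *
D=np.load("dep_scene.npy")
for (u,v) in[(436,273),(477,276),(476,280),(475,290),(436,290),(300,320),(200,310),(340,240),(276,287),(410,350),(450,310),(420,320),(550,380)]:
    W=world("scene",u,v,D[v,u]); print((u,v),np.round(W*1000,0))
D=np.load("dep_top.npy")
for (u,v) in[(310,280),(280,180),(172,215),(216,220),(420,195),(340,186),(295,277),(200,200)]:
    W=world("top",u,v,D[v,u]); print("top",(u,v),np.round(W*1000,0))
E
```

```text
(436, 273) [459. 322.   0.]
(477, 276) [566. 381.  79.]
(476, 280) [579. 376.  79.]
(475, 290) [590. 375.  61.]
(436, 290) [531. 310.  10.]
(300, 320) [622.  18.   0.]
(200, 310) [ 597. -196.    1.]
(340, 240) [404. 101.  50.]
(276, 287) [616. -28.  84.]
(410, 350) [737. 229.  40.]
(450, 310) [595. 330.  10.]
(420, 320) [617. 266.   1.]
(550, 380) [768. 484.   1.]
top (310, 280) [415.  74.   2.]
top (280, 180) [655. 142.  -1.]
top (172, 215) [563. 380.  80.]
top (216, 220) [550. 282.  79.]
top (420, 195) [ 596. -174.   92.]
top (340, 186) [619.   4.  94.]
top (295, 277) [420. 108.  53.]
top (200, 200) [608. 330.  12.]
```

```bash
python3 - <<'E'
from h import *
D=np.load("dep_scene.npy")
print(proj("scene",[[.173,-.601,.218]]))
for v in range(85,125,3):
    W=world("scene",np.arange(22,92,3),np.full(24,v),D[v,22:92:3][:24]); print(v,[("%d,%d,%d"%tuple(np.round(w*1000))) for w in W if w[2]>.13 and w[0]>0])
E
```

```text
[[ 65.29453727 130.51168122]]
85 ['202,-657,346', '198,-653,345', '191,-649,342', '188,-644,341', '185,-638,340', '190,-628,342', '187,-622,341', '187,-615,341', '182,-610,339', '184,-602,340', '181,-596,339', '178,-590,338', '179,-582,338', '173,-578,336', '172,-571,336', '172,-564,336', '169,-558,335', '161,-547,332', '168,-537,334', '162,-532,332', '147,-532,327']
88 ['199,-654,338', '195,-649,336', '190,-645,335', '193,-628,336', '188,-624,334', '184,-619,333', '194,-606,336', '192,-600,336', '183,-597,332', '181,-591,332', '187,-580,334', '186,-574,334', '173,-573,329', '172,-566,329', '168,-561,327', '166,-532,326', '162,-527,325']
91 ['198,-657,330', '198,-650,330', '187,-649,326', '189,-625,327', '192,-617,328', '194,-608,329', '193,-601,329', '180,-601,324', '182,-592,325', '180,-586,324', '185,-576,326', '179,-572,324', '177,-566,323', '152,-571,314', '150,-564,313', '164,-535,318', '162,-528,317', '142,-530,310']
94 ['201,-658,324', '197,-653,323', '195,-617,322', '192,-611,321', '187,-607,319', '184,-601,318', '181,-595,317', '179,-589,316', '177,-582,315', '181,-573,317'
[... 552 characters left out ...]
', '162,-542,294', '162,-534,295', '163,-526,295']
103 ['203,-664,302', '200,-658,301', '194,-655,299', '187,-651,296', '195,-639,299', '193,-633,298', '168,-548,289', '165,-542,288', '159,-538,286']
106 ['203,-659,295', '194,-657,291', '191,-651,290', '195,-641,292', '193,-635,291', '168,-551,281', '163,-545,280']
109 ['197,-643,285', '190,-639,282', '172,-642,275', '169,-552,274', '162,-548,271', '157,-543,269']
112 ['192,-648,275', '195,-639,276', '183,-638,271', '165,-549,265', '161,-543,263']
115 ['195,-641,269', '188,-637,266', '168,-549,258', '163,-544,256']
118 ['190,-646,259', '194,-637,260', '171,-642,251', '170,-551,251']
121 ['195,-646,253', '195,-639,253', '182,-638,247']
124 []
```

```bash
python3 - <<'E'
import cv2
p=cv2.imread("pics/scene0.png"); cv2.imwrite("pics/s0c.png",cv2.resize(p[60:160,0:120],None,fx=6,fy=6,interpolation=cv2.INTER_NEAREST))
E
```

```text
(no output)
```

View pics/s0c.png

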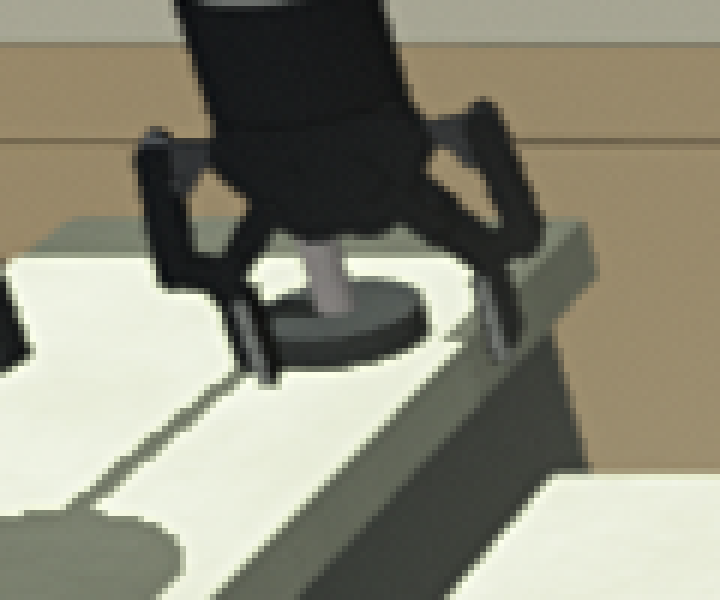

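The scene depth puts the fingertips at z≈0.187 with the TCP reading 0.170. That is above the TCP, where the tool description implies about 0.16. I'll close the fingers nearly to grasp width in free air and check where the tips really are.

```bash
python3 -m jog '[[0,0,0,0,10],[0,0,0,0,10],[0,0,0,0,10],[0,0,0,0,10]]'; python3 - <<'E'
from h import *
fr=[arm.read_camera("scene") for _ in range(3)];D=np.mean([f[1] for f in fr],0);p=fr[0][0]
for v in range(226,252,2):
    W=world("scene",np.arange(468,508,2),np.full(20,v),D[v,468:508:2]); print(v,["%d,%d,%d"%tuple(np.round(w*1000)) for w in W if w[2]>.12 and w[0]>.5])
cv2.imwrite("pics/g3.png",cv2.resize(p[190:310,440:540],None,fx=5,fy=5,interpolation=cv2.INTER_NEAREST))
E
python3 plan.py
```

```text
clock: 4.55
tool_pos: [0.5687, 0.378, 0.1688]
orientation: [0.998, -0.061, -0.0, 0.0]
wrist_force: [-0.7, 1.0, 0.3]
finger_gap: 0.104
226 ['564,363,201', '571,365,206', '572,368,207', '575,371,209', '577,374,210', '567,385,204', '580,384,212', '580,388,212', '575,393,209', '576,397,209']
228 ['568,363,199', '572,365,202', '572,369,202', '575,372,204', '577,375,206', '570,385,201', '579,385,207', '578,389,206', '576,394,205']
230 ['670,317,264', '572,362,197', '573,366,198', '574,369,199', '577,372,200', '556,386,187', '574,384,199', '579,386,202', '579,390,202', '576,395,201']
232 ['571,363,192', '572,367,192', '576,369,195', '577,373,196', '560,386,185', '578,384,197', '578,387,197', '576,392,195', '576,396,196']
234 ['564,370,182', '576,370,191', '576,374,191', '563,386,182', '578,384,193', '579,388,193', '576,393,191', '575,397,190']
236 ['577,371,186', '577,374,187', '579,385,188', '580,388,189']
238 []
240 []
242 []
244 []
246 ['716,315,263', '715,358,263']
248 []
250 []
t 4.70 pos [568.7 377.9 168.9] yaw -6.96 deg tilt 0.00 F [-0.   0.3  0.4] M [ 0.01 -0.01 -0.02] gap 0.100
```

View pics/g3.png

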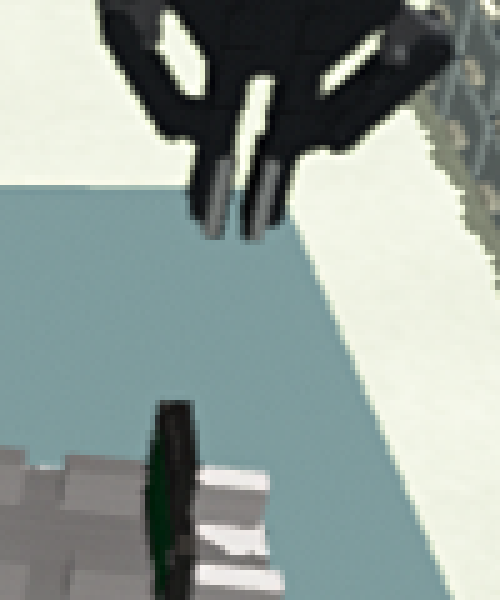

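The nearly shut tips are at z≈0.184 with the TCP at 0.169, so they show about 15 mm above the TCP instead of 17 mm below. Laterally they agree within about 1.5 mm. I'll go down open to the described height, which straddles safely either way, and look again.

```bash
python3 -m jog '[[0,0,0,0,50],[0,0,0,0,50],[0,0,40,0,50],[0,0,70,0,50],[0,0,85,0,50],[0,0,96,0,50],[0,0,96,0,50]]'; python3 plan.py; python3 - <<'E'
from h import *
p,D=arm.read_camera("scene")
cv2.imwrite("pics/g4.png",cv2.resize(p[210:330,400:540],None,fx=5,fy=5,interpolation=cv2.INTER_NEAREST))
E
```

```text
clock: 5.58
tool_pos: [0.5687, 0.378, 0.0728]
orientation: [0.998, -0.061, -0.0, 0.0]
wrist_force: [0.9, 0.9, -0.4]
finger_gap: 0.498
t 5.58 pos [568.7 378.   72.8] yaw -6.97 deg tilt 0.02 F [ 0.9  0.9 -0.4] M [0.02 0.02 0.01] gap 0.498
```

View pics/g4.png

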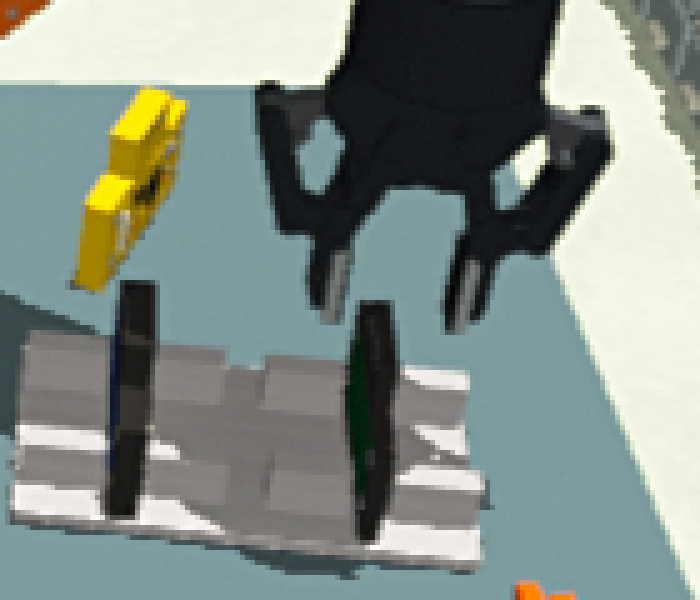

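```bash
python3 - <<'E'
from h import *
D=np.mean([arm.read_camera("scene")[1] for _ in range(3)],0)
for v in range(262,282,2):
    W=world("scene",np.arange(460,500,2),np.full(20,v),D[v,460:500:2]); print(v,["%d,%d,%d"%tuple(np.round(w*1000)) for w in W if w[2]>.05 and w[0]>.5])
E
```

```text
262 ['560,347,110', '569,348,117', '571,351,119', '574,354,121', '575,358,122', '761,324,265', '573,402,121', '581,403,127', '580,407,127', '583,410,129']
264 ['856,260,334', '569,349,112', '569,353,112', '576,355,118', '525,374,79', '561,403,107', '578,401,120', '581,404,122', '576,410,119', '577,413,120']
266 ['568,346,106', '570,349,107', '573,352,110', '576,355,113', '564,403,104', '580,401,117', '583,404,119', '578,410,115', '579,413,116']
268 ['569,346,102', '569,350,102', '574,353,106', '578,356,109', '568,403,102', '580,402,111', '581,406,112', '577,411,109', '578,415,110']
270 ['569,351,97', '572,354,99', '577,357,103', '520,383,58', '518,388,56', '546,383,79', '847,286,317', '571,402,99', '583,402,108', '581,407,107', '578,412,105']
272 ['574,354,95', '575,358,96', '525,382,57', '548,379,75', '553,381,79', '552,386,79', '576,402,98', '581,404,102', '583,407,103', '578,413,100']
274 ['531,381,56', '555,378,75', '560,380,79', '558,384,78', '580,401,96', '579,405,96']
276 ['537,380,56', '557,378,71', '566,379,79', '566,383,79', '544,415,62', '579,406,90']
278 ['800,289,264', '542,379,54', '559,378,68', '574,377,80', '574,381,80']
280 ['547,378,53', '565,377,67', '578,376,78', '579,380,79']
```

```bash
python3 -m jog '[[0,0,10,0,50],[0,0,20,0,50],[0,0,28,0,50],[0,0,31,0,50],[0,0,31,0,50]]'; python3 plan.py; python3 - <<'E'
from h import *
p,D=arm.read_camera("scene")
cv2.imwrite("pics/g5.png",cv2.resize(p[210:330,400:540],None,fx=5,fy=5,interpolation=cv2.INTER_NEAREST))
E
```

```text
clock: 6.4
tool_pos: [0.5686, 0.3779, 0.0415]
orientation: [0.998, -0.061, -0.0, 0.0]
wrist_force: [0.0, -0.3, 0.7]
finger_gap: 0.501
t 6.40 pos [568.6 377.9  41.5] yaw -6.96 deg tilt 0.03 F [ 0.  -0.3  0.7] M [ 0.06 -0.01  0.03] gap 0.501
```

View pics/g5.png

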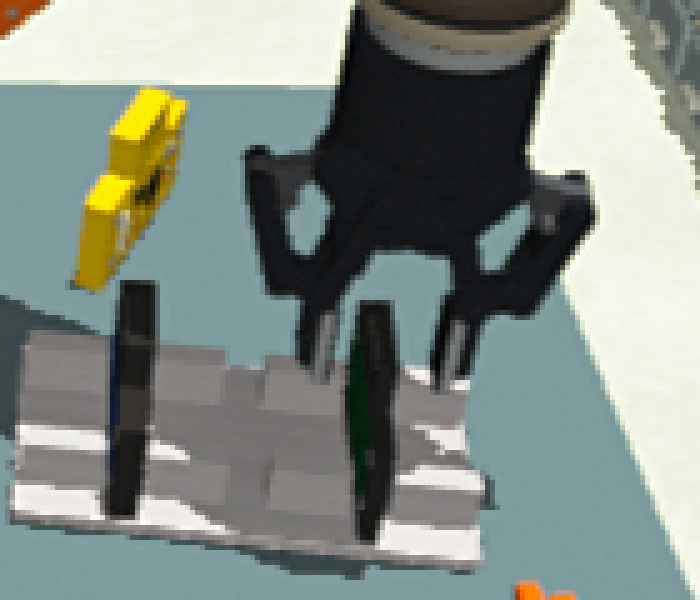

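```bash
python3 -m jog '[[0,0,0,0,20],[0,0,0,0,0],[0,0,0,0,0],[0,0,0,0,0],[0,0,0,0,0],[0,0,0,0,0]]'; python3 plan.py; python3 - <<'E'
from h import *
p,D=arm.read_camera("scene")
cv2.imwrite("pics/g6.png",cv2.resize(p[210:330,400:540],None,fx=5,fy=5,interpolation=cv2.INTER_NEAREST))
E
```

```text
clock: 7.2
tool_pos: [0.569, 0.3781, 0.0424]
orientation: [0.998, -0.061, 0.0, -0.0]
wrist_force: [-0.3, -0.5, 6.1]
finger_gap: 0.079
t 7.20 pos [569.  378.1  42.4] yaw -6.97 deg tilt 0.04 F [-0.3 -0.5  6.1] M [-0.1   0.07  0.05] gap 0.079
```

View pics/g6.png

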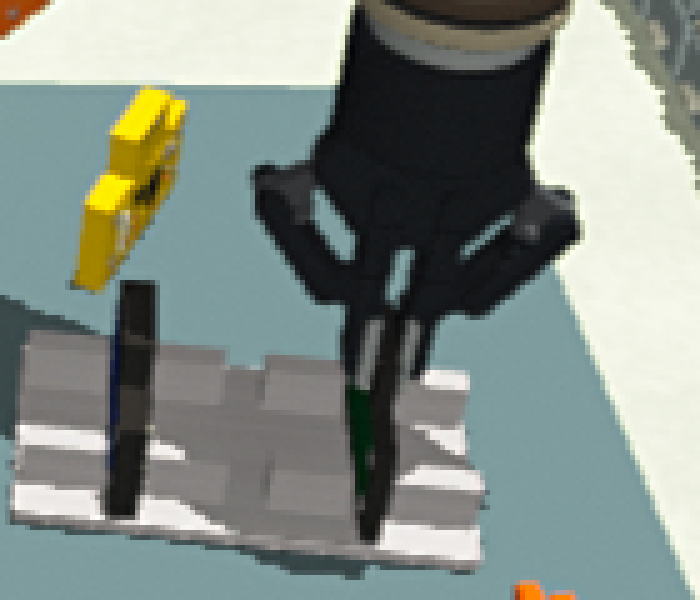

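```bash
python3 -m jog '[[0,0,-10,0,0],[0,0,-40,0,0],[0,0,-90,0,0],[0,0,-140,0,0],[0,0,-140,0,0],[0,0,-140,0,0]]'; python3 plan.py; python3 - <<'E'
from h import *
p,D=arm.read_camera("scene")
cv2.imwrite("pics/g7.png",cv2.resize(p[180:330,400:540],None,fx=4,fy=4,interpolation=cv2.INTER_CUBIC))
E
```

```text
clock: 8.0
tool_pos: [0.5684, 0.3774, 0.1814]
orientation: [0.998, -0.061, -0.0, 0.0]
wrist_force: [0.1, 0.4, -0.9]
finger_gap: 0.077
t 8.00 pos [568.4 377.4 181.4] yaw -6.97 deg tilt 0.06 F [ 0.1  0.4 -0.9] M [-0.05  0.02 -0.01] gap 0.077
```

View pics/g7.png

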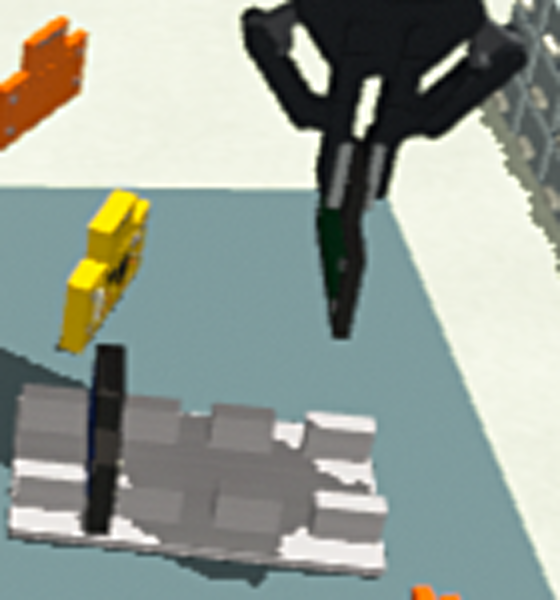

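```bash
python3 plan.py 556 -5.5 181 -4.97
```

```text
t 8.05 pos [568.2 377.1 180.6] yaw -6.97 deg tilt 0.13 F [ 0.1  0.5 -2. ] M [-0.03  0.01 -0.02] gap 0.080
shift [3.430e+01 3.813e+02 2.000e-01] turn -2.0 rows>=6.1
```

```bash
python3 -m jog '[[5,50,0,0,0],[10,105,0,-1,0],[15,165,0,-2,0],[20,225,0,-2,0],[27,285,0,-2,0],[32,345,0,-2,0],[34,376,0,-2,0],[34,382,0,-2,0]]'; python3 -m jog '[[0,0,0,0,0],[0,0,0,0,0]]'; python3 plan.py 556 -5.5 181 -4.97;  python3 - <<'E'
from h import *
for _ in range(3): p,D=arm.read_camera("scene")
cv2.imwrite("pics/g8.png",cv2.resize(p[170:330,200:360],None,fx=3.7,fy=3.7,interpolation=cv2.INTER_CUBIC))
E
python3 plan.py 556 -5.5 181 -4.97
```

```text
clock: 9.05
tool_pos: [0.5551, -0.0087, 0.1803]
orientation: [0.999, -0.046, -0.002, 0.0]
wrist_force: [0.4, 0.9, -0.6]
finger_gap: 0.078
clock: 9.3
tool_pos: [0.556, -0.0034, 0.1816]
orientation: [0.999, -0.042, -0.0, -0.0]
wrist_force: [-0.8, -0.2, -1.2]
finger_gap: 0.082
t 9.30 pos [556.   -3.4 181.6] yaw -4.82 deg tilt 0.06 F [-0.8 -0.2 -1.2] M [ 0.06 -0.02 -0.02] gap 0.082
shift [0.2 2.1 0.6] turn 0.1 rows>=0.0
t 9.45 pos [556.1  -4.  181.9] yaw -4.85 deg tilt 0.02 F [-0.3  0.  -0.6] M [-0.02 -0.   -0.03] gap 0.078
shift [-0.   1.5  0.9] turn 0.1 rows>=0.0
```

View pics/g8.png

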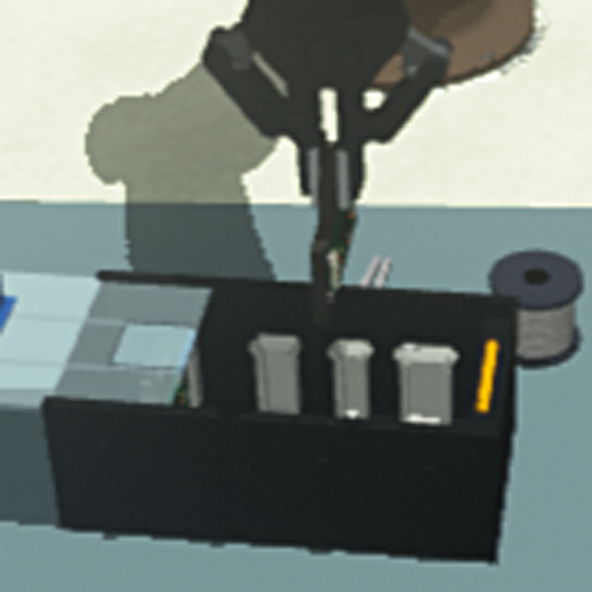

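```bash
python3 - <<'E'
from h import *
im=np.mean([arm.read_camera("scene")[0].astype(np.float32) for _ in range(4)],0); np.save("im_s2.npy",im)
g=im.mean(2)
p=(.5538,-.0358,-.0868)
for y in(.074,.029,-.016): print(y,"pred flare top",proj("scene",[cw(p,(-.0485,y,.059)),cw(p,(-.0515,y,.059)),cw(p,(-.0515,y,.035)),cw(p,(-.044,y,.008))]).round(1).tolist())
for v in range(261,286,3): print(v,g[v,264:330].round().astype(int).tolist())
c=(.5561,-.0045,np.radians(-4.9))
print("carrier pred near end foot/shoulder",proj("scene",[cw(c,(.05,0,.1505)),cw(c,(.05,0,.1985)),cw(c,(.022,0,.2205))]).round(1))
for v in range(232,258,3): print(v,g[v,278:300].round().astype(int).tolist())
z=cv2.resize(np.clip(im[200:300,255:345],0,255).astype(np.uint8),None,fx=6.5,fy=6,interpolation=cv2.INTER_NEAREST);cv2.imwrite("pics/g9.png",z)
E
```

```text
0.074 pred flare top [[313.3, 265.2], [313.4, 264.3], [313.6, 272.9], [313.3, 284.5]]
0.029 pred flare top [[292.8, 263.8], [293.0, 262.9], [293.4, 271.5], [293.3, 283.1]]
-0.016 pred flare top [[272.5, 262.4], [272.8, 261.6], [273.4, 270.1], [273.4, 281.6]]
261 [37, 37, 35, 36, 46, 76, 117, 137, 136, 136, 136, 136, 136, 138, 138, 123, 72, 35, 34, 35, 35, 35, 34, 34, 34, 32, 36, 51, 60, 58, 54, 54, 58, 54, 44, 40, 31, 33, 34, 35, 35, 34, 34, 32, 32, 31, 30, 29, 30, 30, 30, 31, 30, 31, 32, 32, 32, 32, 33, 34, 35, 34, 34, 34, 34, 35]
264 [36, 35, 40, 77, 116, 108, 100, 112, 124, 126, 125, 125, 128, 127, 113, 102, 92, 45, 32, 33, 34, 34, 34, 33, 54, 90, 100, 110, 151, 185, 189, 187, 187, 184, 182, 182, 130, 42, 30, 33, 32, 32, 67, 120, 142, 166, 190, 176, 146, 159, 189, 191, 191, 191, 192, 193, 194, 170, 92, 42, 29, 32, 33, 33, 33, 33]
267 [36, 35, 33, 32, 48, 90, 111, 101, 118, 118, 118, 118, 118, 119, 116, 102, 69, 32, 32, 33, 34, 33, 34, 31, 31, 47, 89, 111, 102, 116, 118, 115, 120, 124, 108, 71, 31, 29, 33, 33, 32, 30, 47, 91, 134, 160, 160, 157, 157, 163, 173, 174, 170, 166, 174, 1
[... 2088 characters left out ...]
144]
238 [144, 144, 144, 146, 135, 91, 47, 48, 48, 52, 84, 131, 124, 59, 42, 83, 138, 146, 144, 144, 144, 143]
241 [143, 143, 144, 145, 139, 102, 47, 43, 45, 49, 68, 114, 135, 68, 81, 132, 147, 145, 143, 143, 142, 149]
244 [146, 147, 147, 148, 147, 121, 52, 43, 45, 42, 47, 103, 140, 83, 112, 146, 146, 144, 143, 144, 162, 177]
247 [34, 34, 34, 33, 35, 40, 43, 45, 44, 42, 46, 78, 95, 49, 47, 59, 70, 69, 71, 88, 110, 90]
250 [38, 38, 37, 38, 37, 39, 43, 45, 43, 45, 64, 79, 42, 36, 37, 37, 37, 38, 37, 37, 38, 37]
253 [38, 37, 37, 38, 37, 38, 42, 45, 44, 43, 41, 37, 36, 37, 36, 37, 37, 37, 37, 37, 36, 37]
256 [36, 37, 36, 36, 36, 38, 41, 44, 44, 43, 41, 36, 36, 36, 36, 36, 36, 36, 36, 36, 36, 36]
```

View pics/g9.png

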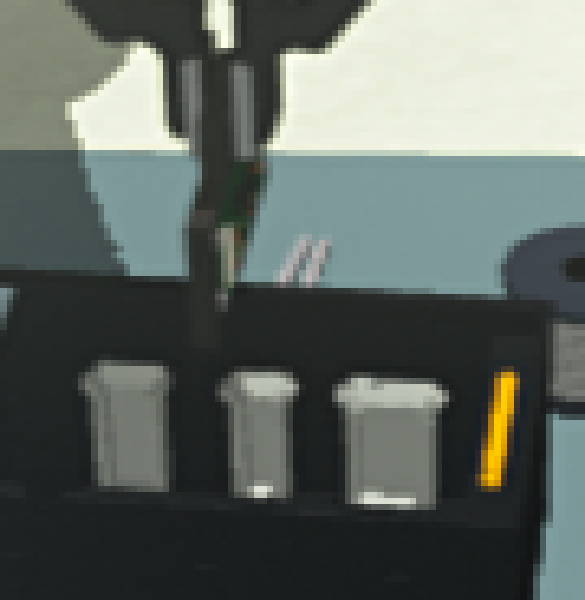

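The scene camera puts the slots 1.1–1.3 px (about 2.4 mm) off the top-camera fit, and the held carrier 1.4 px (2.7 mm) off the robot pose. The biases are consistent, so the carrier must go to robot y ≈ −7.1 mm. Correcting, then lowering to just above the flare.

```bash
python3 - <<'E'
from h import *
P=[]
for _ in range(4):
    arm.read_camera("scene"); P.append(arm.observe()["tool_pos"]*1000)
print(np.mean(P,0).round(2),np.std(P,0).round(2))
E
python3 plan.py 556 -7.1 181 -4.97
```

```text
[556.16  -5.22 181.96] [0.01 0.1  0.01]
t 9.85 pos [556.2  -5.3 182. ] yaw -4.97 deg tilt 0.00 F [-0.6 -0.  -0.4] M [ 0.04 -0.06  0.02] gap 0.079
shift [0.  1.8 1. ] turn 0.0 rows>=0.0
```

```bash
python3 -m jog '[[0,2,0,0,0],[0,2,30,0,0],[0,2,55,0,0],[0,2,75,0,0],[0,2,84,0,0],[0,2,84,0,0],[0,2,84,0,0],[0,2,84,0,0]]'; python3 - <<'E'
from h import *
im=np.mean([arm.read_camera("scene")[0].astype(np.float32) for _ in range(4)],0); np.save("im_s3.npy",im)
g=im.mean(2)
z=cv2.resize(np.clip(im[210:300,255:345],0,255).astype(np.uint8),None,fx=6.5,fy=6.5,interpolation=cv2.INTER_NEAREST);cv2.imwrite("pics/g10.png",z)
for v in(256,260,270,276,280,284,290): print(v,g[v,275:310].round().astype(int).tolist())
E
python3 plan.py 556 -7.3 97 -4.97
```

```text
clock: 10.85
tool_pos: [0.5565, -0.0074, 0.0987]
orientation: [0.999, -0.043, 0.001, 0.0]
wrist_force: [0.1, 1.0, 0.1]
finger_gap: 0.08
256 [34, 33, 34, 33, 34, 33, 34, 36, 61, 103, 98, 42, 38, 39, 36, 47, 89, 118, 100, 45, 36, 37, 34, 33, 33, 34, 33, 33, 34, 34, 33, 34, 34, 34, 34]
260 [66, 63, 60, 59, 50, 35, 29, 30, 30, 35, 38, 38, 39, 39, 37, 33, 44, 64, 72, 65, 42, 27, 27, 28, 29, 31, 31, 32, 32, 32, 32, 32, 32, 31, 31]
270 [118, 118, 118, 117, 103, 69, 29, 28, 37, 53, 59, 59, 53, 39, 38, 47, 46, 45, 72, 121, 121, 120, 118, 101, 60, 28, 29, 30, 30, 30, 30, 28, 44, 90, 117]
276 [118, 118, 118, 120, 112, 81, 45, 27, 30, 36, 38, 37, 32, 40, 100, 136, 74, 85, 106, 119, 119, 118, 120, 111, 70, 28, 28, 30, 29, 30, 29, 27, 35, 78, 117]
280 [106, 107, 108, 114, 115, 88, 36, 25, 29, 34, 37, 38, 34, 34, 76, 121, 117, 110, 108, 139, 140, 133, 118, 113, 79, 34, 27, 28, 28, 28, 27, 26, 34, 77, 116]
284 [30, 31, 32, 31, 31, 33, 34, 34, 35, 35, 34, 34, 35, 39, 39, 36, 34, 34, 33, 34, 34, 33, 33, 35, 35, 36, 37, 37, 36, 37, 38, 36, 34, 35, 42]
290 [29, 30, 29, 29, 30, 29, 29, 30, 28, 29, 29, 29, 29, 29, 28, 29, 28, 28, 28, 29, 29, 29, 28, 28, 28, 28, 28, 29, 29, 28, 28, 28, 28, 27, 28]
t 11.05 pos [556.1  -7.4  98.3] yaw -4.97 deg tilt 0.03 F [ 1.   1.2 -0.5] M [ 0.02 -0.04 -0.03] gap 0.079
shift [-0.2 -0.1  1.3] turn -0.0 rows>=0.0
```

View pics/g10.png

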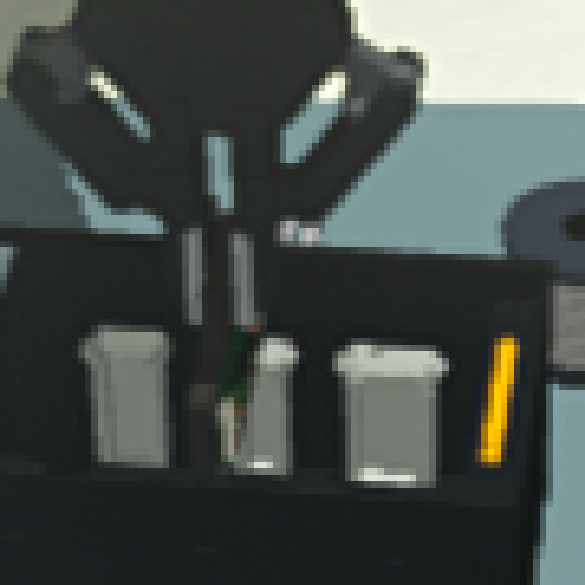

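```bash
python3 - <<'E'
from h import *
p=(.5538,-.0358,-.0868)
print(proj("scene",[cw(p,(.05,.029,.1145)),cw(p,(.05,.029,.0665))]))
print(atz("scene",285.5,270.,.1145), atz("scene",285.5,276.,.103))
for q in((.0,.029,.1),(.05,.029,.1)): print(cw(p,q))
E
```

```text
[[284.24466689 272.04132667]
 [285.24428098 290.5052007 ]]
[ 0.59960428 -0.00926549  0.1145    ] [ 0.60434557 -0.00936536  0.103     ]
[ 0.55631404 -0.00690918  0.1       ]
[ 0.6061258  -0.01124373  0.1       ]
```

Carrier and slot line up within about 0.5 mm: carrier column 285.5, which is +1.2 px from prediction, the same bias as the slots. Lowering with force checks.

```bash
python3 -m jog '[[0,0,6,0,0],[0,0,12,0,0],[0,0,18,0,0],[0,0,24,0,0],[0,0,24,0,0]]'; python3 plan.py;
```

```text
clock: 11.68
tool_pos: [0.5556, -0.0072, 0.0732]
orientation: [0.999, -0.043, -0.001, -0.0]
wrist_force: [-0.7, 0.4, -1.1]
finger_gap: 0.081
t 11.68 pos [555.6  -7.2  73.2] yaw -4.96 deg tilt 0.06 F [-0.7  0.4 -1.1] M [0.1  0.03 0.  ] gap 0.081
```

```bash
python3 -m jog '[[0,0,6,0,0],[0,0,12,0,0],[0,0,18,0,0],[0,0,18,0,0]]'; python3 plan.py
```

```text
clock: 12.18
tool_pos: [0.5556, -0.0073, 0.0553]
orientation: [0.999, -0.043, -0.001, -0.0]
wrist_force: [0.3, 0.4, -0.5]
finger_gap: 0.076
t 12.18 pos [555.6  -7.3  55.3] yaw -4.96 deg tilt 0.06 F [ 0.3  0.4 -0.5] M [ 0.17  0.06 -0.01] gap 0.076
```

```bash
python3 -m jog '[[0,0,5,0,0],[0,0,10,0,0],[0,0,13,0,0],[0,0,14,0,0],[0,0,14,0,0]]'; python3 plan.py; python3 -m jog '[[0,0,1,0,0],[0,0,1.5,0,0],[0,0,2,0,0],[0,0,2,0,0]]'; python3 plan.py
```

```text
clock: 12.8
tool_pos: [0.5559, -0.0073, 0.0418]
orientation: [0.999, -0.043, -0.0, -0.0]
wrist_force: [-0.2, 1.1, -1.4]
finger_gap: 0.086
t 12.80 pos [555.9  -7.3  41.8] yaw -4.97 deg tilt 0.01 F [-0.2  1.1 -1.4] M [ 0.2   0.   -0.01] gap 0.086
clock: 13.3
tool_pos: [0.5561, -0.0073, 0.0403]
orientation: [0.999, -0.043, 0.0, 0.0]
wrist_force: [-0.8, 1.1, 4.5]
finger_gap: 0.081
t 13.30 pos [556.1  -7.3  40.3] yaw -4.97 deg tilt 0.02 F [-0.8  1.1  4.5] M [0.2  0.3  0.02] gap 0.081
```

```bash
python3 -m jog '[[0,0,0.5,0,0],[0,0,0.5,0,0]]'; python3 plan.py; python3 -m jog '[[0,0,0,0,15],[0,0,0,0,30],[0,0,0,0,30],[0,0,0,0,30]]'; python3 plan.py;python3 - <<'E'
from h import *
im=np.mean([arm.read_camera("scene")[0].astype(np.float32) for _ in range(2)],0)
z=cv2.resize(np.clip(im[210:300,255:345],0,255).astype(np.uint8),None,fx=6.5,fy=6.5,interpolation=cv2.INTER_NEAREST);cv2.imwrite("pics/g11.png",z)
E
```

```text
clock: 13.55
tool_pos: [0.5561, -0.0073, 0.0403]
orientation: [0.999, -0.043, 0.0, 0.0]
wrist_force: [-3.4, 0.7, 10.8]
finger_gap: 0.075
t 13.55 pos [556.1  -7.3  40.3] yaw -4.97 deg tilt 0.04 F [-3.4  0.7 10.8] M [ 0.16  0.74 -0.03] gap 0.075
clock: 14.05
tool_pos: [0.5559, -0.0074, 0.0393]
orientation: [0.999, -0.043, -0.0, 0.0]
wrist_force: [-0.3, 0.5, 0.1]
finger_gap: 0.3
t 14.05 pos [555.9  -7.4  39.3] yaw -4.97 deg tilt 0.01 F [-0.3  0.5  0.1] M [-0.02  0.03  0.03] gap 0.300
```

View pics/g11.png

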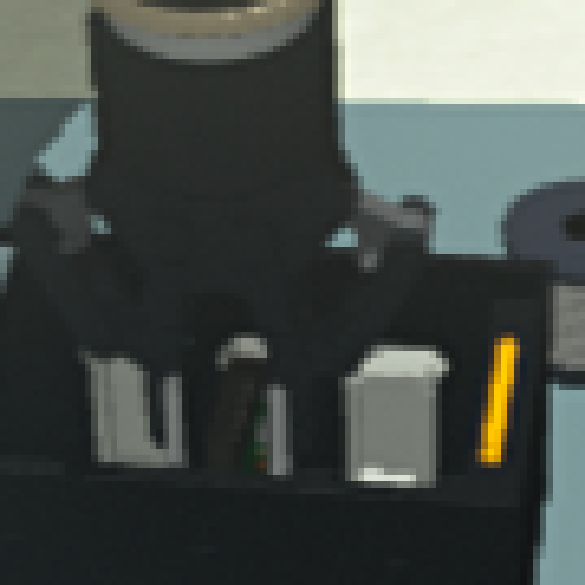

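```bash
python3 -m jog '[[0,0,-10,0,30],[0,0,-30,0,30],[0,0,-70,0,30],[0,0,-110,0,40],[0,0,-150,0,50],[0,-60,-160,0,50],[0,-120,-160,2,50],[-10,-180,-160,3,50]]'; python3 plan.py 557.5 279 200 -7.5; python3 - <<'E'
from h import *
fr=[arm.read_camera("scene") for _ in range(3)];D=np.mean([f[1] for f in fr],0);im=np.mean([f[0].astype(np.float32) for f in fr],0);np.save("im_s4.npy",im)
z=cv2.resize(np.clip(im[210:330,205:345],0,255).astype(np.uint8),None,fx=5.5,fy=5,interpolation=cv2.INTER_NEAREST);cv2.imwrite("pics/g12.png",z)
for v in range(252,282,2):
    W=world("scene",np.arange(280,304,2),np.full(12,v),D[v,280:304:2]); print(v,["%d,%d,%d"%tuple(np.round(w*1000)) for w in W if w[2]>.03 ])
E
```

```text
clock: 15.15
tool_pos: [0.5621, 0.1743, 0.2005]
orientation: [0.998, -0.071, 0.001, -0.0]
wrist_force: [1.2, -0.4, 0.0]
finger_gap: 0.506
t 15.15 pos [562.1 174.3 200.5] yaw -8.09 deg tilt 0.09 F [ 1.2 -0.4  0. ] M [-0.03  0.02  0.02] gap 0.506
shift [ -19.3 -103.     0.6] turn -0.6 rows>=1.7
252 ['493,-31,80', '495,-26,81', '493,-22,80', '493,-18,79', '495,-13,82', '496,-9,82', '497,-4,83', '496,0,82', '497,4,83', '498,9,84', '496,13,83', '498,17,84']
254 ['491,-32,73', '495,-27,75', '494,-22,75', '493,-18,74', '495,-14,76', '494,-9,75', '496,-5,77', '497,0,77', '498,4,79', '498,9,79', '498,13,78', '497,17,78']
256 ['493,-32,69', '494,-27,69', '496,-23,71', '494,-18,70', '496,-14,71', '496,-9,71', '496,-5,71', '495,-1,71', '496,4,71', '497,8,72', '497,13,72', '497,17,72']
258 ['493,-32,63', '494,-27,64', '494,-23,64', '495,-18,65', '494,-14,64', '496,-9,66', '496,-5,65', '497,-1,67', '495,4,65', '497,8,67', '498,13,67', '496,17,66']
260 ['493,-32,58', '493,-28,57', '493,-23,58', '494,-19,59', '495,-14,59', '497,-10,61', '497,-5,61', '496,-1,60', '498,4,62', '497,8,61', '499,13,62', 
[... 442 characters left out ...]
 '511,0,55', '506,4,51', '510,9,55', '497,12,44', '497,16,44']
268 ['500,-32,41', '495,-29,36', '495,-24,36', '494,-20,36', '497,-15,38', '549,-5,80', '548,-1,79', '518,0,56', '508,4,47', '510,8,49', '498,12,39', '498,16,39']
270 ['814,6,286', '495,-20,31', '494,-15,30', '554,-5,78', '553,-1,78', '526,1,56', '514,4,46', '511,8,45', '498,12,34', '497,16,34']
272 ['503,-33,31', '560,-9,78', '561,-4,79', '557,-1,75', '532,1,56', '510,4,38', '510,8,38']
274 ['566,-8,77', '566,-4,77', '560,0,73', '534,1,51', '509,4,32', '511,8,33']
276 ['572,-8,77', '573,-4,78', '559,-1,66', '539,2,50']
278 ['578,-7,76', '577,-3,76', '559,-1,61', '541,2,46']
280 ['578,-8,71', '577,-4,70', '561,-1,57', '540,1,40']
```

View pics/g12.png

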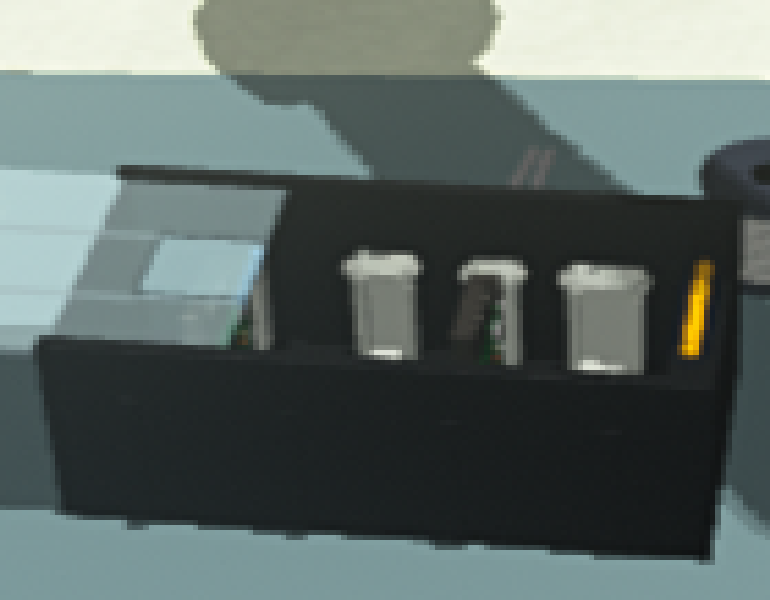

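The thin carrier is seated: tab top at z≈78 mm, shoulder at 56 mm, standing in the middle insert. Now the thick carrier.

```bash
python3 -m jog '[[-12,-60,0,-0.6,50],[-19,-102,0,-0.6,50],[-19,-103,0,-0.6,50],[-19,-103,0,-0.6,50],[-19,-103,0,-0.6,50]]'; python3 -m jog '[[0,0,0,0,50],[0,0,0,0,50]]';python3 plan.py 557.4 278.5 41.5 -7.5
```

```text
clock: 15.92
tool_pos: [0.5578, 0.2752, 0.1995]
orientation: [0.998, -0.066, 0.0, 0.001]
wrist_force: [-0.2, -0.4, 0.0]
finger_gap: 0.501
clock: 16.18
tool_pos: [0.5573, 0.2767, 0.1995]
orientation: [0.998, -0.065, 0.0, 0.0]
wrist_force: [0.9, -0.2, 0.3]
finger_gap: 0.501
t 16.18 pos [557.3 276.7 199.5] yaw -7.43 deg tilt 0.02 F [ 0.9 -0.2  0.3] M [-0.    0.04 -0.01] gap 0.501
shift [ -0.2  -1.8 158. ] turn 0.1 rows>=2.5
```

```bash
python3 -m jog '[[0,-1,50,0,50],[0,-1,100,0,50],[0,-1,130,0,50],[0,-1,145,0,50],[0,-1,155,0,50],[0,-1,158,0,50],[0,-1,158,0,50]]'; python3 plan.py 557.4 278.5 41.5 -7.5; python3 - <<'E'
from h import *
p,D=arm.read_camera("scene")
cv2.imwrite("pics/g13.png",cv2.resize(p[210:330,400:540],None,fx=5,fy=5,interpolation=cv2.INTER_NEAREST))
E
```

```text
clock: 17.05
tool_pos: [0.5577, 0.2788, 0.0422]
orientation: [0.998, -0.064, 0.001, -0.0]
wrist_force: [-0.6, -0.7, 0.1]
finger_gap: 0.501
t 17.05 pos [557.7 278.8  42.2] yaw -7.37 deg tilt 0.07 F [-0.6 -0.7  0.1] M [-0.04 -0.03  0.04] gap 0.501
shift [-0.2  0.3  0.7] turn 0.1 rows>=0.0
```

View pics/g13.png

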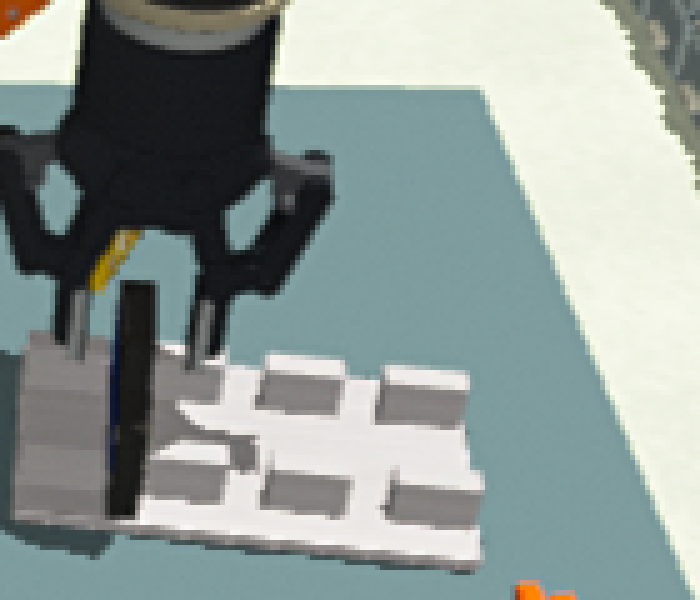

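```bash
python3 -m jog '[[0,0,0,0,25],[0,0,0,0,0],[0,0,0,0,0],[0,0,0,0,0],[0,0,0,0,0],[0,0,0,0,0]]'; python3 plan.py;python3 -m jog '[[0,0,-10,0,0],[0,0,-40,0,0],[0,0,-90,0,0],[0,0,-140,0,0],[0,0,-140,0,0],[0,0,-140,0,0]]'; python3 - <<'E'
from h import *
p,D=arm.read_camera("scene")
cv2.imwrite("pics/g14.png",cv2.resize(p[180:330,380:520],None,fx=4,fy=4,interpolation=cv2.INTER_CUBIC))
E
python3 plan.py 553 -52 181 -4.97
```

```text
clock: 17.85
tool_pos: [0.5577, 0.2787, 0.0421]
orientation: [0.998, -0.064, 0.001, -0.0]
wrist_force: [-0.2, -0.7, 5.6]
finger_gap: 0.138
t 17.85 pos [557.7 278.7  42.1] yaw -7.37 deg tilt 0.07 F [-0.2 -0.7  5.6] M [-0.16  0.1  -0.02] gap 0.138
clock: 18.6
tool_pos: [0.5568, 0.2779, 0.181]
orientation: [0.998, -0.064, -0.0, 0.0]
wrist_force: [0.6, 1.1, -2.2]
finger_gap: 0.138
t 18.65 pos [556.5 277.7 180.2] yaw -7.37 deg tilt 0.13 F [-0.2 -0.3 -0.9] M [-0.04  0.04 -0.02] gap 0.142
shift [ 3.880e+01  3.275e+02 -3.000e-01] turn -2.4 rows>=5.3
```

View pics/g14.png

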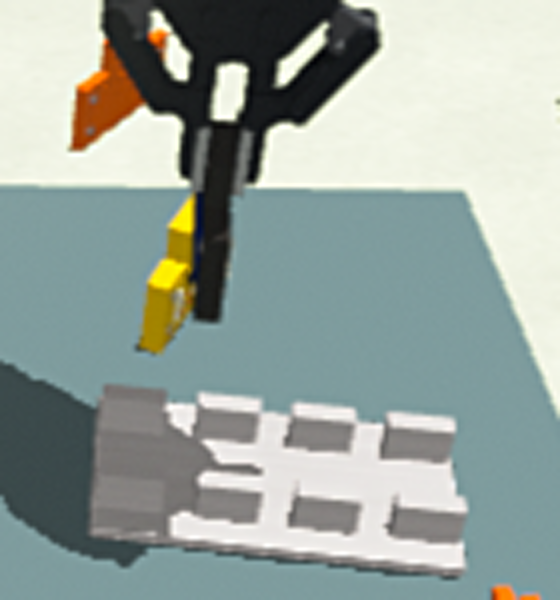

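```bash
python3 -m jog '[[6,50,0,0,0],[12,105,0,-1,0],[19,165,0,-2.4,0],[26,225,0,-2.4,0],[33,285,0,-2.4,0],[37.5,320,0,-2.4,0],[37.5,328.5,0,-2.4,0],[37.5,328.5,0,-2.4,0]]'; python3 -m jog '[[0,0,0,0,0],[0,0,0,0,0],[0,0,0,0,0],[0,0,0,0,0]]'; python3 plan.py 552.4 -52.1 181 -4.97
```

```text
clock: 19.65
tool_pos: [0.5516, -0.0519, 0.1804]
orientation: [0.999, -0.044, -0.001, -0.0]
wrist_force: [0.6, -0.4, -1.7]
finger_gap: 0.149
clock: 20.15
tool_pos: [0.5523, -0.0517, 0.1815]
orientation: [0.999, -0.043, 0.0, 0.0]
wrist_force: [-0.1, -0.1, -1.0]
finger_gap: 0.135
t 20.15 pos [552.3 -51.7 181.5] yaw -4.93 deg tilt 0.00 F [-0.1 -0.1 -1. ] M [-0.04 -0.01  0.04] gap 0.135
shift [0.2 0.4 0.5] turn 0.0 rows>=0.0
```

```bash
python3 -m jog '[[0,0.3,25,0,0],[0,0.3,50,0,0],[0,0.3,70,0,0],[0,0.3,80,0,0],[0,0.3,84,0,0],[0,0.3,84,0,0],[0,0.3,84,0,0]]'; python3 - <<'E'
from h import *
im=np.mean([arm.read_camera("scene")[0].astype(np.float32) for _ in range(4)],0); np.save("im_s5.npy",im)
g=im.mean(2)
z=cv2.resize(np.clip(im[210:300,235:325],0,255).astype(np.uint8),None,fx=6.5,fy=6.5,interpolation=cv2.INTER_NEAREST);cv2.imwrite("pics/g15.png",z)
p=(.5538,-.0358,-.0868)
print(proj("scene",[cw(p,(.05,-.016,.1145)),cw(p,(.05,-.016,.0665))]))
for v in(266,268,270,274,276,278,280): print(v,g[v,255:285].round().astype(int).tolist())
E
python3 plan.py 552.4 -52.1 97 -4.97
```

```text
clock: 21.02
tool_pos: [0.5527, -0.0524, 0.0982]
orientation: [0.999, -0.043, 0.001, 0.0]
wrist_force: [0.0, -0.2, -1.9]
finger_gap: 0.138
[[261.8984222  270.4895291 ]
 [263.45810724 288.91539988]]
266 [33, 35, 35, 34, 34, 35, 37, 40, 39, 38, 39, 42, 40, 38, 41, 36, 34, 36, 40, 66, 104, 120, 122, 123, 109, 64, 29, 30, 33, 33]
268 [33, 34, 34, 34, 33, 40, 52, 57, 61, 60, 60, 58, 48, 41, 42, 44, 51, 42, 44, 83, 122, 121, 119, 119, 107, 71, 31, 30, 32, 33]
270 [32, 34, 34, 33, 39, 52, 59, 59, 58, 58, 58, 48, 42, 96, 126, 61, 48, 38, 73, 122, 122, 119, 120, 118, 105, 70, 30, 29, 32, 32]
274 [32, 32, 33, 33, 35, 37, 41, 41, 40, 40, 39, 35, 39, 87, 122, 79, 48, 76, 120, 122, 119, 118, 120, 120, 111, 73, 37, 30, 31, 31]
276 [33, 32, 34, 33, 33, 36, 40, 41, 41, 40, 40, 37, 34, 62, 103, 92, 57, 96, 121, 120, 119, 119, 119, 120, 112, 82, 46, 29, 31, 30]
278 [31, 31, 32, 31, 32, 35, 41, 41, 40, 40, 39, 37, 34, 62, 103, 97, 68, 100, 120, 119, 118, 118, 118, 119, 114, 87, 48, 28, 30, 30]
280 [37, 38, 38, 37, 35, 36, 39, 39, 39, 40, 40, 38, 39, 56, 68, 73, 110, 101, 106, 105, 108, 158, 193, 121, 115, 92, 41, 35, 37, 37]
t 21.23 pos [552.5 -52.5  97.8] yaw -4.97 deg tilt 0.04 F [-0.  -0.3 -1.8] M [ 0.02 -0.02 -0.09] gap 0.136
shift [-0.1 -0.4  0.8] turn -0.0 rows>=0.0
```

View pics/g15.png

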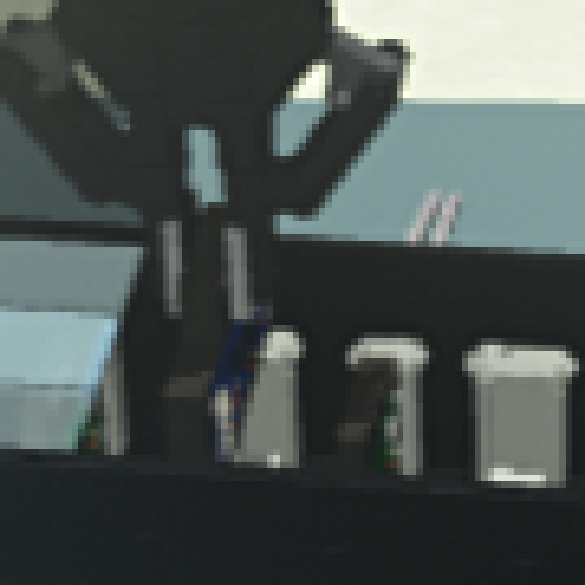

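Carrier column 263.2 is +0.9 px from prediction, against +1.2 px for the slot, so I need about 0.4 mm toward +y. Then lower.

```bash
python3 -m jog '[[0,-0.4,0,0,0],[0,-0.4,6,0,0],[0,-0.4,12,0,0],[0,-0.4,18,0,0],[0,-0.4,24,0,0],[0,-0.4,24,0,0]]'; python3 plan.py;
```

```text
clock: 21.98
tool_pos: [0.5518, -0.052, 0.0727]
orientation: [0.999, -0.043, -0.001, -0.0]
wrist_force: [0.4, -0.6, -0.8]
finger_gap: 0.141
t 21.98 pos [551.8 -52.   72.7] yaw -4.96 deg tilt 0.07 F [ 0.4 -0.6 -0.8] M [-0.01  0.02 -0.04] gap 0.141
```

```bash
python3 -m jog '[[0,0,6,0,0],[0,0,12,0,0],[0,0,18,0,0],[0,0,18,0,0]]'; python3 plan.py
```

```text
clock: 22.48
tool_pos: [0.5518, -0.052, 0.0548]
orientation: [0.999, -0.043, -0.001, -0.0]
wrist_force: [0.2, -0.7, -2.0]
finger_gap: 0.139
t 22.48 pos [551.8 -52.   54.8] yaw -4.96 deg tilt 0.06 F [ 0.2 -0.7 -2. ] M [ 0.04 -0.04 -0.04] gap 0.139
```

```bash
python3 -m jog '[[0,0,5,0,0],[0,0,10,0,0],[0,0,13,0,0],[0,0,14,0,0],[0,0,14,0,0]]'; python3 plan.py; python3 -m jog '[[0,0,1,0,0],[0,0,1.5,0,0],[0,0,2,0,0],[0,0,2,0,0]]'; python3 plan.py
```

```text
clock: 23.1
tool_pos: [0.5523, -0.052, 0.0414]
orientation: [0.999, -0.043, -0.0, -0.0]
wrist_force: [-0.4, 0.1, -2.0]
finger_gap: 0.138
t 23.10 pos [552.3 -52.   41.4] yaw -4.96 deg tilt 0.00 F [-0.4  0.1 -2. ] M [-0.   -0.01 -0.05] gap 0.138
clock: 23.6
tool_pos: [0.5523, -0.052, 0.0401]
orientation: [0.999, -0.043, 0.0, 0.0]
wrist_force: [-2.2, 0.0, 5.6]
finger_gap: 0.142
t 23.60 pos [552.3 -52.   40.1] yaw -4.97 deg tilt 0.03 F [-2.2  0.   5.6] M [0.02 0.48 0.02] gap 0.142
```

Contact is at the expected seating height (TCP 40.1, against 40.3 for the thin one). Releasing with a small opening and retreating.

```bash
python3 -m jog '[[0,0,0,0,20],[0,0,0,0,27],[0,0,0,0,27],[0,0,0,0,27]]'; python3 plan.py; python3 -m jog '[[0,0,-10,0,27],[0,0,-30,0,27],[0,0,-70,0,27],[0,0,-120,0,35],[0,0,-160,0,40],[0,-60,-160,0,40],[0,-120,-160,0,40],[0,-120,-160,0,40]]'; python3 plan.py; python3 - <<'E'
from h import *
fr=[arm.read_camera("scene") for _ in range(3)];D=np.mean([f[1] for f in fr],0);im=np.mean([f[0].astype(np.float32) for f in fr],0)
z=cv2.resize(np.clip(im[210:330,175:345],0,255).astype(np.uint8),None,fx=4.7,fy=4.7,interpolation=cv2.INTER_NEAREST);cv2.imwrite("pics/g16.png",z)
for v in range(264,282,2):
    W=world("scene",np.arange(258,300,2),np.full(21,v),D[v,258:300:2]); print(v,["%d,%d,%d"%tuple(np.round(w*1000)) for w in W if w[2]>.03 and w[0]>.53 ])
E
```

```text
clock: 24.1
tool_pos: [0.5523, -0.052, 0.0394]
orientation: [0.999, -0.043, -0.0, -0.0]
wrist_force: [-0.7, 0.5, 0.1]
finger_gap: 0.27
t 24.10 pos [552.3 -52.   39.4] yaw -4.97 deg tilt 0.00 F [-0.7  0.5  0.1] M [ 0.03 -0.03  0.01] gap 0.270
clock: 25.1
tool_pos: [0.5622, 0.0741, 0.2008]
orientation: [0.999, -0.039, 0.001, -0.002]
wrist_force: [0.6, -0.3, -1.6]
finger_gap: 0.404
t 25.10 pos [562.2  74.1 200.8] yaw -4.47 deg tilt 0.20 F [ 0.6 -0.3 -1.6] M [ 0.02 -0.02  0.06] gap 0.404
264 ['533,-53,77', '534,-49,78', '534,-45,78', '531,-41,75']
266 ['539,-53,76', '539,-48,77', '540,-44,77', '531,-41,70', '539,-6,77', '538,-2,77']
268 ['547,-52,77', '546,-48,77', '547,-43,78', '535,-41,68', '549,-5,79', '546,-1,77']
270 ['554,-55,77', '554,-51,77', '553,-47,77', '554,-43,78', '839,1,306', '555,-5,79', '553,-1,77']
272 ['560,-55,77', '561,-50,77', '562,-46,79', '557,-43,75', '537,-41,58', '559,-9,77', '559,-5,77', '558,-1,76', '533,1,56']
274 ['568,-54,78', '567,-50,77', '567,-46,77', '555,-43,67', '537,-41,53', '566,-8,77', '567,-4,78', '560,0,73', '537,2,54']
276 ['573,-53,77', '573,-49,77', '573,-45,77', '558,-43,65', '541,-41,50', '573,-8,77', '574,-3,78', '561,-1,68', '540,2,50']
278 ['573,-54,71', '574,-49,72', '574,-45,72', '560,-43,61', '541,-42,45', '575,-8,74', '577,-3,76', '561,-1,62', '539,1,44']
280 ['607,-65,94', '606,-61,93', '570,-54,64', '571,-50,64', '573,-46,66', '560,-43,56', '545,-41,43', '576,-8,69', '578,-3,71', '562,-1,58', '540,1,40']
```

View pics/g16.png

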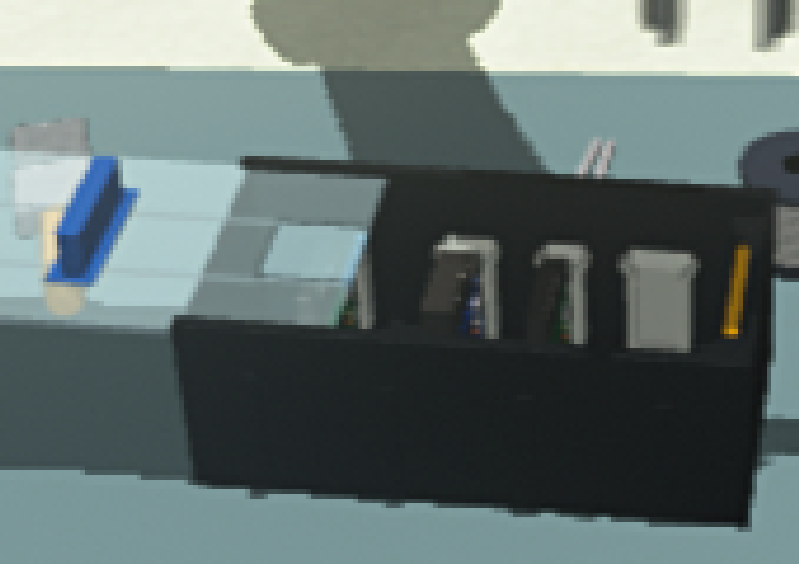

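Both carriers are seated, with tab tops at z≈77–78 mm. Now I'll locate the lid rib.

```bash
python3 - <<'E'
from fit import *
im=np.load("im_top.npy");b,g,r=im[...,0],im[...,1],im[...,2]
m=((b-r)>50)&(b>80); m[:, :420]=0;m[:,460:]=0;m[:190]=0;m[250:]=0
v,u=np.nonzero(m);print(len(u),u.min(),u.max(),v.min(),v.max())
ims={"top":im}
p=(.5538,-.0358,-.0868)
# profile along case y at several case x, at z=.1135 plane
sub=(b-r)
for x in(-.02,0,.02):
    ys=np.arange(-.205,-.150,.002); q=proj("top",np.array([cw(p,(x,y,.1135)) for y in ys]))
    print(x,[(int(round(y*1000)),int(w)) for y,w in zip(ys,map_coordinates(sub,[q[:,1],q[:,0]],order=1))])
ys=-.178
xs=np.arange(-.05,.06,.004); q=proj("top",np.array([cw(p,(x,ys,.1135)) for x in xs])); print([(int(round(x*1000)),int(w)) for x,w in zip(xs,map_coordinates(sub,[q[:,1],q[:,0]],order=1))])
S=rectseg(.03,-.186,-.174,.1135)+rectseg(.03,-.186,-.174,.0895)
z=cv2.resize(np.clip(im[190:255,405:500],0,255).astype(np.uint8),None,fx=8,fy=8,interpolation=cv2.INTER_CUBIC);draw(z,"top",p,S,(0,0,255),np.array([405,190]),8);cv2.imwrite("pics/rib.png",z)
E
```

```text
222 433 443 205 235
-0.02 [(-205, 2), (-203, 3), (-201, 4), (-199, 3), (-197, 1), (-195, 2), (-193, 0), (-191, 0), (-189, 1), (-187, 0), (-185, -1), (-183, 26), (-181, 63), (-179, 74), (-177, 70), (-175, 71), (-173, 69), (-171, 41), (-169, 29), (-167, 46), (-165, 69), (-163, 62), (-161, 22), (-159, 0), (-157, 1), (-155, 2), (-153, 3), (-151, 2)]
0 [(-205, 3), (-203, 2), (-201, 2), (-199, 2), (-197, 1), (-195, 1), (-193, 2), (-191, 3), (-189, 2), (-187, 2), (-185, 3), (-183, 21), (-181, 68), (-179, 72), (-177, 70), (-175, 73), (-173, 70), (-171, 46), (-169, 29), (-167, 44), (-165, 69), (-163, 62), (-161, 29), (-159, 0), (-157, 0), (-155, 0), (-153, 1), (-151, 1)]
0.02 [(-205, 2), (-203, 2), (-201, 2), (-199, 2), (-197, 2), (-195, 2), (-193, 3), (-191, 1), (-189, 1), (-187, 0), (-185, -1), (-183, 29), (-181, 62), (-179, 73), (-177, 71), (-175, 70), (-173, 69), (-171, 53), (-169, 28), (-167, 40), (-165, 73), (-163, 70), (-161, 18), (-159, 0), (-157, 0), (-155, 1), (-153, 1), (-151, 1)]
[(-50, 1), (-46, 2), (-42, 1), (-38, 26), (-34, 69), (-30, 53), (-26, 71), (-22, 72), (-18, 71), (-14, 71), (-10, 73), (-6, 73), (-2, 72), (2, 72), (6, 72), (10, 70), (14, 70), (18, 72), (22, 72), (26, 72), (30, 38), (34, 3), (38, 2), (42, 2), (46, 3), (50, 3), (54, 4), (58, 5)]
```

View pics/rib.png

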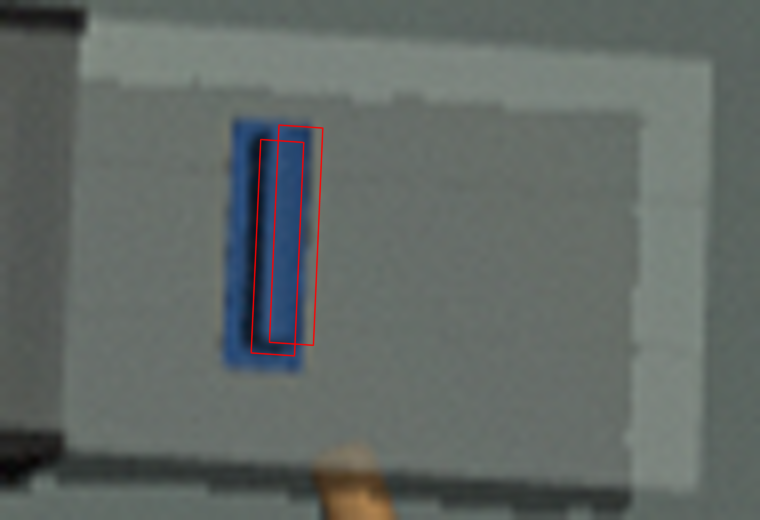

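```bash
python3 plan.py 538.2 -212 200 -4.97
```

```text
t 25.25 pos [562.6  66.8 199.7] yaw -4.98 deg tilt 0.04 F [-0. -0. -1.] M [-0.01 -0.02  0.06] gap 0.403
shift [-2.000e-01  2.799e+02 -1.000e-01] turn -0.0 rows>=4.5
```

```bash
python3 -m jog '[[0,50,0,0,50],[0,110,0,0,50],[0,170,0,0,50],[0,230,0,0,50],[0,265,0,0,50],[0,279,0,0,50],[0,279,0,0,50],[0,279,0,0,50]]'; python3 -m jog '[[0,0,0,0,50],[0,0,0,0,50]]'; python3 plan.py 538.2 -212 84 -4.97
```

```text
clock: 26.25
tool_pos: [0.5388, -0.2086, 0.1996]
orientation: [0.999, -0.042, 0.0, -0.0]
wrist_force: [1.1, 0.4, 0.5]
finger_gap: 0.498
clock: 26.5
tool_pos: [0.5388, -0.2093, 0.1995]
orientation: [0.999, -0.042, 0.0, -0.0]
wrist_force: [0.2, 0.3, -0.5]
finger_gap: 0.502
t 26.50 pos [ 538.8 -209.3  199.5] yaw -4.87 deg tilt 0.01 F [ 0.2  0.3 -0.5] M [-0.02 -0.03 -0.03] gap 0.502
shift [ -0.4   2.7 115.5] turn 0.1 rows>=1.8
```

```bash
python3 -m jog '[[0,2,40,0,50],[0,2,75,0,50],[0,2,95,0,50],[0,2,108,0,50],[0,2,115,0,50],[0,2,115,0,50]]'; python3 plan.py 538.2 -212 84 -4.97; python3 - <<'E'
from h import *
p,D=arm.read_camera("scene")
cv2.imwrite("pics/l1.png",cv2.resize(p[180:320,110:260],None,fx=4.5,fy=4.2,interpolation=cv2.INTER_CUBIC))
E
```

```text
clock: 27.25
tool_pos: [0.5385, -0.2123, 0.0845]
orientation: [0.999, -0.043, 0.0, -0.0]
wrist_force: [-0.4, 1.0, 1.0]
finger_gap: 0.504
t 27.25 pos [ 538.5 -212.3   84.5] yaw -4.96 deg tilt 0.00 F [-0.4  1.   1. ] M [-0.02 -0.01  0.03] gap 0.504
shift [-0.3 -0.3  0.5] turn 0.0 rows>=0.0
```

View pics/l1.png

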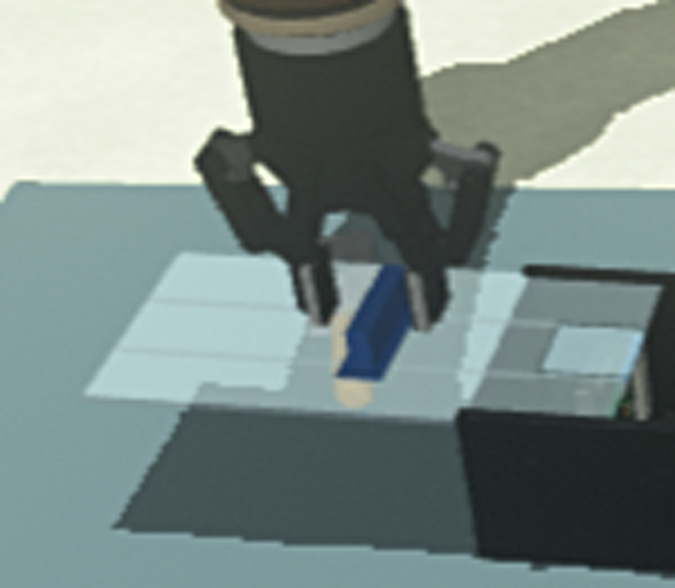

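```bash
python3 -m jog '[[0,0,0,0,25],[0,0,0,0,0],[0,0,0,0,0],[0,0,0,0,0],[0,0,0,0,0]]'; python3 plan.py; python3 -m jog '[[0,-5,0,0,0],[0,-15,0,0,0],[0,-30,0,0,0],[0,-30,0,0,0]]'; python3 plan.py; python3 - <<'E'
from h import *
p,D=arm.read_camera("scene")
cv2.imwrite("pics/l2.png",cv2.resize(p[180:320,110:260],None,fx=4.5,fy=4.2,interpolation=cv2.INTER_CUBIC))
E
```

```text
clock: 27.92
tool_pos: [0.5387, -0.2126, 0.0853]
orientation: [0.999, -0.043, 0.001, 0.0]
wrist_force: [-1.3, -0.1, 5.9]
finger_gap: 0.118
t 27.93 pos [ 538.7 -212.6   85.3] yaw -4.97 deg tilt 0.07 F [-1.3 -0.1  5.9] M [0.14 0.3  0.  ] gap 0.118
clock: 28.42
tool_pos: [0.5414, -0.1814, 0.0853]
orientation: [0.999, -0.043, 0.0, -0.0]
wrist_force: [-2.7, 2.0, 8.2]
finger_gap: 0.123
t 28.43 pos [ 541.4 -181.4   85.3] yaw -4.88 deg tilt 0.05 F [-2.7  2.   8.2] M [ 0.39  0.39 -0.02] gap 0.123
```

View pics/l2.png

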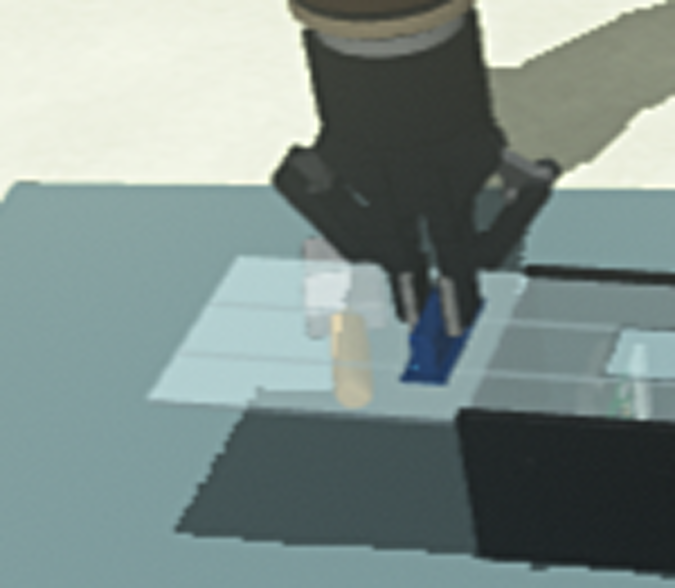

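```bash
python3 -m jog '[[0,-20,-0.7,0,0],[0,-45,-0.7,0,0],[0,-70,-0.7,0,0],[0,-95,-0.7,0,0],[0,-115,-0.7,0,0],[0,-130,-0.7,0,0],[0,-130,-0.7,0,0]]'; python3 plan.py 553.5 -36.1 85
```

```text
clock: 29.35
tool_pos: [0.5526, -0.0511, 0.0853]
orientation: [0.999, -0.042, 0.0, -0.001]
wrist_force: [0.5, 1.6, 2.1]
finger_gap: 0.121
t 29.35 pos [552.6 -51.1  85.3] yaw -4.84 deg tilt 0.08 F [0.5 1.6 2.1] M [ 0.29 -0.14 -0.05] gap 0.121
shift [ -0.3 -15.    0.3] turn 0.0 rows>=0.2
```

```bash
python3 -m jog '[[0,-5,0,0,0],[0,-9,0,0,0],[0,-11,0,0,0],[0,-13,0,0,0]]'; python3 plan.py 553.5 -36.1 85; python3 -m jog '[[0,-1.5,0,0,0],[0,-3,0,0,0],[0,-3,0,0,0]]';  python3 plan.py 553.5 -36.1 85
```

```text
clock: 29.85
tool_pos: [0.5532, -0.043, 0.0853]
orientation: [0.999, -0.044, -0.0, 0.002]
wrist_force: [-0.6, -9.7, 5.8]
finger_gap: 0.126
t 29.85 pos [553.2 -43.   85.3] yaw -5.09 deg tilt 0.19 F [-0.6 -9.7  5.8] M [-2.01  0.08  0.1 ] gap 0.126
shift [-0.4 -6.9  0.3] turn 0.0 rows>=0.1
clock: 30.22
tool_pos: [0.5536, -0.039, 0.0853]
orientation: [0.999, -0.044, 0.0, 0.001]
wrist_force: [0.6, -3.7, 4.8]
finger_gap: 0.125
t 30.23 pos [553.6 -39.   85.3] yaw -5.07 deg tilt 0.11 F [ 0.6 -3.7  4.8] M [-0.88 -0.02  0.11] gap 0.125
shift [-0.4 -2.9  0.3] turn 0.0 rows>=0.0
```

```bash
python3 -m jog '[[0,-1,0,0,0],[0,-2,0,0,0],[0,-2,0,0,0]]'; python3 plan.py 553.5 -36.1 85; python3 -m jog '[[0,-1,0,0,0],[0,-2,0,0,0],[0,-2,0,0,0]]';  python3 plan.py 553.5 -36.1 85
```

```text
clock: 30.6
tool_pos: [0.5539, -0.0354, 0.0853]
orientation: [0.999, -0.043, 0.0, 0.0]
wrist_force: [0.4, -2.5, 5.8]
finger_gap: 0.121
t 30.60 pos [553.9 -35.4  85.3] yaw -4.98 deg tilt 0.03 F [ 0.4 -2.5  5.8] M [-0.65 -0.15  0.01] gap 0.121
shift [-0.3  0.8  0.3] turn 0.0 rows>=0.0
clock: 30.98
tool_pos: [0.5539, -0.0353, 0.0853]
orientation: [0.999, -0.044, -0.0, 0.001]
wrist_force: [-1.0, -8.6, 7.4]
finger_gap: 0.121
t 30.98 pos [553.9 -35.3  85.3] yaw -5.05 deg tilt 0.15 F [-1.  -8.6  7.4] M [-1.6   0.03  0.09] gap 0.121
shift [-0.4  0.8  0.3] turn 0.0 rows>=0.0
```

```bash
python3 -m jog '[[0,-1.5,0,0,0],[0,-2.5,0,0,0],[0,-2.5,0,0,0]]'; python3 plan.py; python3 -m jog '[[0,1,0,0,0],[0,2.5,0,0,0],[0,2.5,0,0,15],[0,2.5,0,0,40],[0,2.5,0,0,50],[0,2.5,0,0,50],[0,2.5,0,0,50]]'; python3 plan.py
```

```text
clock: 31.35
tool_pos: [0.5539, -0.0353, 0.0853]
orientation: [0.999, -0.045, -0.0, 0.003]
wrist_force: [-1.0, -13.6, 8.0]
finger_gap: 0.118
t 31.35 pos [553.9 -35.3  85.3] yaw -5.14 deg tilt 0.31 F [ -1.  -13.6   8. ] M [-2.87  0.09  0.22] gap 0.118
clock: 32.22
tool_pos: [0.5538, -0.0328, 0.085]
orientation: [0.999, -0.043, -0.0, -0.0]
wrist_force: [0.1, 0.9, 0.2]
finger_gap: 0.501
t 32.23 pos [553.8 -32.8  85. ] yaw -4.95 deg tilt 0.02 F [0.1 0.9 0.2] M [-0.   -0.03  0.  ] gap 0.501
```

```bash
python3 -m jog '[[0,0,-20,0,50],[0,0,-60,0,50],[0,0,-110,0,50],[0,0,-150,0,50],[0,60,-150,0,50],[0,120,-150,0,50],[0,180,-150,0,50],[0,240,-150,0,50]]'; python3 -m jog '[[-20,60,0,0,50],[-50,110,0,0,50],[-90,140,0,0,50],[-130,160,0,0,50],[-150,170,0,0,50],[-150,170,0,0,50]]'; python3 - <<'E'
from fit import *
for n in("top","scene"):
    fr=[arm.read_camera(n) for _ in range(4)];im=np.mean([f[0].astype(np.float32) for f in fr],0);np.save(f"imf_{n}.npy",im)
    D=np.mean([f[1] for f in fr],0)
    cv2.imwrite(f"pics/f_{n}.png",np.clip(im,0,255).astype(np.uint8))
    if n=="top":
        p=(.5538,-.0358,-.0868);sub=im[...,0]-im[...,2]
        ys=np.arange(-.02,.025,.001); q=proj("top",np.array([cw(p,(0,y,.1135)) for y in ys]))
        print([(int(round(y*1000)),int(w)) for y,w in zip(ys,map_coordinates(sub,[q[:,1],q[:,0]],order=1))])
im=np.load("imf_scene.npy")
cv2.imwrite("pics/f_sc.png",cv2.resize(np.clip(im[210:340,190:370],0,255).astype(np.uint8),None,fx=4.4,fy=4.4,interpolation=cv2.INTER_CUBIC))
E
python3 plan.py
```

```text
clock: 33.22
tool_pos: [0.5328, -0.2739, 0.2353]
orientation: [0.999, -0.043, 0.0, 0.0]
wrist_force: [1.5, 0.3, 0.5]
finger_gap: 0.505
clock: 33.98
tool_pos: [0.3672, -0.4296, 0.2352]
orientation: [0.999, -0.045, -0.0, 0.0]
wrist_force: [0.4, 0.4, -0.3]
finger_gap: 0.499
[(-20, -1), (-19, -2), (-18, -2), (-17, -2), (-16, -2), (-15, -2), (-14, -3), (-13, -4), (-12, -4), (-11, -3), (-10, 13), (-9, 43), (-8, 63), (-7, 60), (-6, 59), (-5, 64), (-4, 69), (-3, 69), (-2, 68), (-1, 69), (0, 70), (1, 70), (2, 69), (3, 69), (4, 68), (5, 65), (6, 55), (7, 46), (8, 59), (9, 72), (10, 69), (11, 62), (12, 40), (13, 11), (14, -3), (15, -2), (16, 0), (17, 0), (18, 0), (19, 0), (20, 0), (21, 0), (22, 0), (23, 0), (24, 0)]
t 34.38 pos [ 369.9 -428.   235.1] yaw -4.88 deg tilt 0.02 F [1.5 0.2 0. ] M [-0.01  0.04 -0.04] gap 0.499
```

View pics/f_top.png

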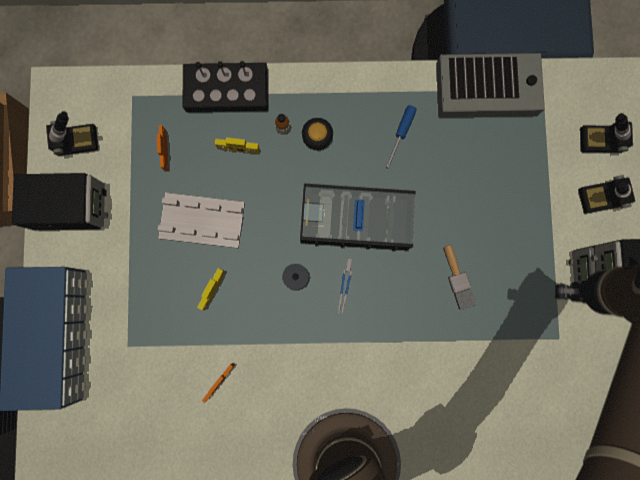

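View pics/f_sc.png

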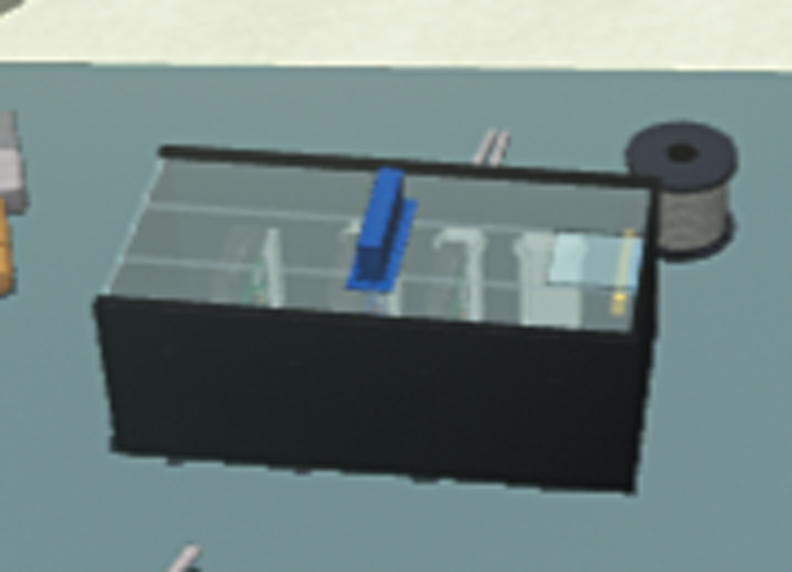

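The lid is closed: the rib's top runs from about −6 to +6 mm in the case's y, so it is centred at 0. Its front tongue covers the yellow ridge, the bystanders are where they were, and the arm is clear.

```bash
python3 - <<'E'
from station import arm
print(arm.close_job()); print(arm.observe()["clock"])
E
```

```text
the job is handed in; nothing more can be done
None
the job is handed in; nothing more can be done
```

Both carriers are seated in their slots, the lid is shut and latched, and the job was handed in after about 34 s of the 72 s.

- **Carriers:** The 8 mm (green) carrier stands in the narrow slot and the 13 mm (blue) one in the medium slot. Each went in without side load and rested on the slot floor before I let go. Tab tops measured 77–78 mm above the bench, against 78 mm expected for fully seated.
- **Lid:** I pulled it shut by the blue rib. The force rose to about 10 N at the ridge and fell to about 3 N as it snapped over. It then met a hard stop, with no further movement at 13.6 N. The last top view shows the rib centred at the case's y ≈ 0, which is home.
- **Everything else:** In the last pictures the other things on the bench look unmoved, and the open gripper is clear of everything.

Two checks disagreed:

- **Fingertip height:** The fingertips showed about 15 mm above the reported TCP when nearly shut, where the description puts them 17 mm below it. I set the grasp heights from the camera, and the contact heights agreed with that.
- **Scene camera:** It read about 2.4 mm further in +y than the top camera. I corrected for this by comparing things within the same picture.

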